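Lock the end rail onto a shipping tray with its cam lock

TASK

The shipping tray is loaded and its loose end rail has to go back on. Slide the rail up to the tray's open edge so that its stud goes into the slot, then turn the cam lock's wing clockwise until it has drawn the rail flat and really tight against the edge, feeling for the point where it firms up and not forcing it much beyond, because an overtightened cam breaks. Let go, and leave the carton on the tray and everything else on the bench where they are.

Things in the scene. Friction and masses are not known exactly. Their poses are not given: they have to be found in the camera images.
- tray: Plywood shipping tray, open at one end; it stays put. Board 210x120 mm, 36 mm thick; fixed rails 18 mm thick, 50 mm high along both long sides and the far end. Origin: centre of its underside, on the bench; x = the way the end rail is pushed home, z up. The open edge is the upright face at x = -105 mm, y = -78 to 78 mm.
- slot_mouth (a point): Centre of the slot's mouth in the plane of the tray's open edge, 18 mm above the bench; axes as the tray's. The slot is 16 mm wide, 22 mm high (7 to 29 mm above the bench), flared to 28 mm wide in its first 6 mm, and runs straight in along x to the cam drum.
- buffer (a point): Tip of one of two round rubber buffers (14 mm across, at y = -40 and 40 mm, 18 mm above the bench) that stand 3 mm out of the tray's open edge; this is the one at -40. Pressing both flush takes about 15 N, so a light push brings the rail only up to the buffers; that is near enough for the cam to catch the stud.
- rail: Loose plywood end rail, 0.24 to 0.42 kg, standing on the bench: bar 156 mm long, 24 mm thick, 40 mm high. Origin: centre of its underside; x = the way the stud points, y along the bar, z up. Inner face at x = 12 mm. Home: on the bench, axes parallel to the tray's, inner face flat on the open edge (origin at x = -117 mm, y = 0 in the tray's frame).
- rail_grip (a point): Centre of the hand grip in the middle of the rail's top: a plywood tab 40 mm wide (along the bar), 24 mm thick, from 40 to 76 mm above the bench. This point is 58 mm above the bench, straight above the rail's origin; axes as the rail's.
- stud_head (a point): Centre of the head of the rail's steel stud, 67 mm from the rail's origin along its x, 18 mm up. The stud is 7 mm thick and stands 61 mm out of the inner face; its head is an upright barrel 12 mm across, 18 mm tall.
- face_a (a point): Point on the rail's inner face near its -y end (y = -70 mm), 18 mm up.
- face_b (a point): Point on the rail's inner face near its +y end (y = 70 mm), 18 mm up.
- cam: Cam lock: steel drum sunk in the tray's board, turning about an upright axis 70 mm in from the open edge (give or take 2), in line with the slot. On top: a flat flange 62 mm across, up to 38 mm above the bench, and the wing. Origin: on the axis, 36 mm above the bench (board's top). Its x axis lies along the wing and turns with it.
- wing_grip (a point): Point on the cam's axis inside the wing, 56 mm above the bench. The wing is an aluminium bar 56 mm long, 11 mm thick, from 38 to 64 mm above the bench; at joint value 0 it lies along the tray's x.
- cam_turn (a joint): Angle of the cam in rad, growing clockwise seen from above; stops at -0.3 and 3.15. Starts within 0.15 of 0, open to the stud. Catches the head at 0.6 to 1.9, then draws 3.5 mm per rad; tight at 1.6 to 2.95, to be felt. Torque while slowly turning: 0.08 Nm free, 0.15 to 0.2 pressing the buffers, then steeply up in 0.2 rad; 0.3 to 0.4 is well tight, 0.55 breaks it. Stays where left.
- parts_case: Open orange small-parts case, fixed, 162x222 mm, left of the rail. Its tray is 45 mm high; its raised clear lid reaches 190 mm above the bench. Keep clear of it. Origin: centre of its underside.
- goods: Packed brown carton standing on the tray's board, 70x91x42 mm, at least 60 mm from the cam's axis. Not part of the job.
- screwdriver: Screwdriver, 198 mm long, 30 mm thick, lying behind the work to the left. Not part of the job.
- glue_stick: Glue stick standing upright, 29 mm across, 94 mm tall, behind the work to the left. Not part of the job.
- stapler: Stapler, 34x149x48 mm, lying to the right of the tray. Not part of the job.

How it is judged:
By the outcome, as a careful person would: the job done as asked, in the order asked, and still so for the second after the job is handed in, with the robot touching nothing.
It also fails if it takes over 72 s, if anything falls off the work surface, if the arm or the gripper's body presses on something with over 40 N, if the wrist force passes 120 N, or if a joint passes its speed limit or range.

ROBOT

A 7-joint arm with a two-finger parallel gripper is mounted at the origin on a cart in front of the work surface, level with it; the furniture and walls round the work are solid. World frame = base frame: x ahead of the robot, y to its left, z up, the work surface at z = 0. Lengths are in m, angles in rad, forces in N, time in s.
With the tool pointing down it reaches from about 0.425 to 0.925 m from the base axis. Payload 6.8 kg.
Tool frame: the origin (TCP) lies at the very end of the fingers, on their centre line; the grasp point (between the pads) lies 19 mm behind it (bot.grasp_offset is the distance from the TCP to the grasp point, in m); z points along the fingers, y is the direction in which the jaws open and shut (so a half turn about z gives the same grasp; the last joint's range is limited). The gripper opens to 85 mm and grips with 20 to 120 N. Pads are 22 mm wide; open, the fingers measure 114 mm over their backs; the gripper's body (76 mm by 85 mm) begins 54 mm behind the grasp point. The pads swing forward as they close: fully open they stand 13 mm farther back than shut.
Start: joints at [-1.454, 0.477, 0.022, 1.555, -0.011, 1.109, -0.083], TCP at [0.15, 0.658, 0.231] pointing down, gripper open.
Joint ranges: [-2.96, 2.96], [-0.34, 2.1], [-1.41, 1.46], [0.24, 2.44], [-1.37, 4.51], [0.17, 1.92], [-2.96, 2.96]. Speed limits (rad/s): [2.39, 2.39, 3.14, 3.14, 3.14, 3.14, 3.14].

INTERFACE

Orientations are given as a unit quaternion [w, x, y, z].
In Python, from station import monitor, cams, bot, finder gives the robot as it stands.
- The arm moves only by the tool jog_arm, never from a script. Its argument "plan" is a list of rows, each an object of numbers: "x", "y", "z": the shift along the tool's x, y, z as a fraction of full scale; "wx", "wy", "wz": the turn, a rotation vector about the tool's x, y, z as a fraction of full scale. A call has 1 to 12 rows; each row is the pose to reach, as a shift and turn from the pose measured when the call began, along the tool's axes at that moment, turning the shorter way round; what a row does not reach only later rows make up. Full scale, the value 1, is 20 cm for a shift and 180 degrees for a turn. A row lasts 1/12 s, in which the tool goes at most 41.7 mm and 7.16 degrees, less where a joint would pass 70% of its speed; a pose out of reach is approached as far as the arm can. A call with a number of a shift or a turn outside -1 to 1 is refused whole. A call with a gripper value outside its range is refused whole. "hand" is the opening, from -1 (shut) to 1 (fully open), set as the call begins (left out, the last holds). The fingers move at their own pace and stop on an object; "grip_force" is the grip in N (left out, the last holds). Time passes only in rows, so rows that repeat a pose let the fingers close. It gives the time, the measured TCP pose, the force and the opening at its end, in the units of the state.
- monitor.get_obs(): the state, without advancing time (a new reading comes with each control period).
- cams.read_camera(name): name is "scene" or "side" or "wrist"; returns the picture (420x560x3 uint8, red, green, blue); there is no depth.
- cams.get_calibration(name): a dict with "fx", "fy", "cx", "cy" (pixels), "extrinsics" (4x4, takes a point from world to camera coordinates). Camera axes: x right, y down, z forward; pixel columns grow to the right and rows downward; lengths in m; the calibration is good to about 2 mm. A picture is of the moment at which its call begins: read the wrist's pose just before it. get_calibration takes no time and is no camera call; for the wrist camera it gives the pose at the moment of the call.
- bot.hand_in(): hands the job in, once; it reports no verdict.
Trained networks look in the newest picture that a camera, given by its name, has taken for a name from the list of things; names that differ only in an ending like _2 or _b are one class to them, and where a whole thing is asked for, a point or a joint stands for the part that bears it (a point fixed in the world has none). Each returns a list of dicts, best first, with "confidence" (0 to 1); they miss things now and then, are a little off and sometimes report something else, mostly with a low value. They report only what shows in the picture. A call takes as long as a camera call.
- finder.find_in(camera, target): "bbox" ([left, top, width, height] in pixels, round what is visible of it).
- finder.place_of(camera, target): "location" ([column, row] in pixels: a listed point, or the origin of a listed thing).
The state is a dict: "t": time; "q": joint angles; "joint_vel": joint speeds; "joint_torque": joint torques, N m; "eef_pos": TCP position; "tool_rot": TCP orientation; "contact_force": force on the tool from outside, world axes, zero at the start; "torque": the same for the moment, N m; "gripper_width": opening from 0.0 (shut) to 1.0 (fully open).
Only numpy, scipy, OpenCV 4.12 (cv2) and the standard library are available. Lean on these libraries where they do the work, as an engineer would, in place of code of your own. Each camera call takes 0.05 s, during which the arm holds its last target. There are 200 camera calls.

## Working session

There is one attempt and no reset: what is moved stays moved. The work goes in short steps, Python scripts to look and compute and a tool call to move; the robot and the scene stay as the last step left them, time stands still between calls to the robot, and variables do not carry over. Pictures are saved under pics/ and viewed, about 8 in all and at most 12, crops included, and the job is handed in when it is done.

Besides the shell and the picture viewer there is one more tool, called after ">>>" as a command line: name --argument value ..., lists and objects as JSON in quotes. jog_arm: Moves the arm, as the interface text tells. Shift numbers are shares of 20 cm and turn numbers shares of 180 degrees, none past 1 either way. Its arguments: {"type":"object","properties":{"plan":{"type":"array","items":{"type":"object","properties":{"x":{"type":"number","minimum":-1,"maximum":1},"y":{"type":"number","minimum":-1,"maximum":1},"z":{"type":"number","minimum":-1,"maximum":1},"wx":{"type":"number","minimum":-1,"maximum":1},"wy":{"type":"number","minimum":-1,"maximum":1},"wz":{"type":"number","minimum":-1,"maximum":1}}}},"hand":{"type":"number"},"grip_force":{"type":"number"}},"required":["plan"]}

```bash
ls; mkdir -p pics
cat > h.py <<'E'
import numpy as np, cv2
from station import monitor, cams, bot, finder
from scipy.spatial.transform import Rotation as R
def cal(n):
    c=cams.get_calibration(n); K=np.array([[c['fx'],0,c['cx']],[0,c['fy'],c['cy']],[0,0,1]]); return K,np.array(c['extrinsics'])
def ray(n,px,c=None):
    K,E=c or cal(n); d=E[:3,:3].T@np.linalg.inv(K)@[px[0],px[1],1]; o=-E[:3,:3].T@E[:3,3]; return o,d/np.linalg.norm(d)
def atz(n,px,z,c=None):
    o,d=ray(n,px,c); return o+d*(z-o[2])/d[2]
def tri(rays):
    A=np.zeros((3,3));b=np.zeros(3)
    for o,d in rays:
        P=np.eye(3)-np.outer(d,d);A+=P;b+=P@o
    X=np.linalg.solve(A,b); return X,[round(1000*float(np.linalg.norm(np.cross(X-o,d))),1) for o,d in rays]
def proj(n,X,c=None):
    K,E=c or cal(n); p=K@(E[:3,:3]@np.asarray(X)+E[:3,3]); return p[:2]/p[2]
def snap(n,f=None):
    im=cams.read_camera(n)
    if f: cv2.imwrite('pics/'+f,cv2.cvtColor(im,cv2.COLOR_RGB2BGR))
    return im
def tool():
    o=monitor.get_obs(); q=o['tool_rot']; return np.array(o['eef_pos']),R.from_quat([q[1],q[2],q[3],q[0]]),o
E
cat > m.py <<'E'
from h import *
np.set_printoptions(precision=4,suppress=True)
p,r,o=tool(); print(p,r.as_matrix().tolist(),o['t'],o['contact_force'],o['gripper_width'])
cs={n:cal(n) for n in('scene','side','wrist')}
ims=[]
for n in cs: im=snap(n,n+'0.png')
names=['slot_mouth','buffer','rail','rail_grip','stud_head','face_a','face_b','cam','wing_grip','tray','goods','parts_case']
for t in names:
    rs=[]
    for n in cs:
        L=finder.place_of(n,t)
        print(t,n,[(np.round(l['location'],1).tolist(),round(l['confidence'],2)) for l in L[:3]])
        if L and L[0]['confidence']>.4: rs.append(ray(n,L[0]['location'],cs[n]))
    if len(rs)>1: print('   ->',*tri(rs))
print(monitor.get_obs()['t'])
E
python3 m.py; python3 -c "
import cv2,numpy as np
a=[cv2.imread('pics/%s0.png'%n) for n in('scene','side')]
cv2.imwrite('pics/both.png',cv2.resize(np.hstack(a),(800,300)))"
```

```text
pics
[0.1504 0.6574 0.2303] [[-0.97484729459003, 0.2228736925245551, -0.0002634596162736425], [0.22287379415115352, 0.9748455533071374, -0.0018490748958314477], [-0.0001552777143880467, -0.001861283903980142, -0.9999982557540088]] 0.0 [ 0.0828 -0.4998  0.411 ] 0.9998596769722133
slot_mouth scene [([269.6, 222.1], 0.55)]
slot_mouth side [([280.9, 212.7], 0.74)]
slot_mouth wrist []
   -> [ 0.6011 -0.1072  0.0206] [7.9, 7.9]
buffer scene [([277.1, 229.3], 0.92), ([319.0, 189.0], 0.6), ([223.2, 215.8], 0.21)]
buffer side [([263.7, 226.4], 0.7)]
buffer wrist []
   -> [ 0.5841 -0.1484  0.017 ] [2.4, 2.4]
rail scene [([222.5, 239.3], 0.58)]
rail side [([248.5, 198.9], 0.89), ([251.9, 212.7], 0.74), ([341.6, 244.8], 0.23)]
rail wrist []
   -> [ 0.4988 -0.0766  0.0052] [0.9, 0.9]
rail_grip scene [([221.2, 213.3], 0.59)]
rail_grip side [([247.0, 179.2], 0.84)]
rail_grip wrist []
   -> [ 0.4967 -0.0777  0.0656] [1.0, 1.0]
stud_head scene [([256.4, 235.8], 0.81)]
stud_head side [([252.9, 212.2], 0.72)]
stud_head wrist []
   -> [ 0.5411 -0.1269  0.0171] [2.1, 2.1]
face_a scene [([231.9, 213.3], 0
[... 153 characters left out ...]
b scene [([231.9, 213.3], 0.6)]
face_b side [([278.3, 194.9], 0.97), ([218.2, 196.9], 0.93), ([339.8, 244.5], 0.3)]
face_b wrist []
   -> [ 0.5626 -0.0438  0.0241] [2.9, 2.9]
cam scene [([290.0, 206.9], 0.81)]
cam side [([299.6, 220.8], 0.67)]
cam wrist []
   -> [ 0.6557 -0.1207  0.0366] [4.9, 4.9]
wing_grip scene [([291.1, 196.5], 0.66)]
wing_grip side [([296.2, 217.9], 0.87)]
wing_grip wrist []
   -> [ 0.653  -0.1292  0.0594] [1.7, 1.7]
tray scene [([298.7, 211.5], 0.72)]
tray side [([314.1, 242.2], 0.67)]
tray wrist []
   -> [ 0.6965 -0.1213  0.0019] [2.6, 2.6]
goods scene [([320.7, 188.8], 0.57)]
goods side []
goods wrist []
parts_case scene []
parts_case side []
parts_case wrist []
1.95
```

View pics/both.png

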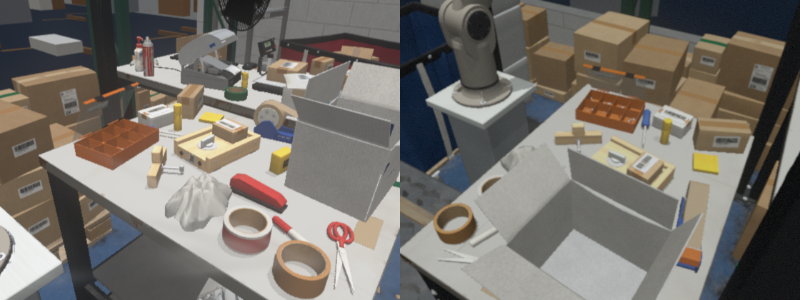

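The pictures show the rail near (0.50,-0.08), stud pointing about -50°, and the tray behind it at about -20°. I'll bring the wrist camera over them.

```bash
cat > go.py <<'E'
from h import *
import sys
# target x y z yaw(deg of tool x axis)
def go(X,yaw=None):
    p,r,o=tool(); d=r.inv().apply(np.array(X)-p)/.2
    a=np.radians(yaw) if yaw is not None else np.arctan2(r.as_matrix()[1,0],r.as_matrix()[0,0])
    x=np.array([np.cos(a),np.sin(a),0]); z=np.array([0,0,-1.]); T=R.from_matrix(np.c_[x,np.cross(z,x),z])
    w=(r.inv()*T).as_rotvec()/np.pi
    print('t %.2f'%o['t'],'p',np.round(p,4),'yaw %.1f'%np.degrees(np.arctan2(r.as_matrix()[1,0],r.as_matrix()[0,0])),'q',np.round(o['q'],2),'F',np.round(o['contact_force'],1),'M',np.round(o['torque'],2),'w %.3f'%o['gripper_width'])
    print('shift',np.round(d,4),'turn',np.round(w,4))
if __name__=='__main__':
    v=[float(a) for a in sys.argv[1:]]; go(v[:3],v[3] if len(v)>3 else None)
E
python3 go.py .45 .42 .36; python3 -c "
from h import *
K,E=cal('wrist');p,r,o=tool();c=-E[:3,:3].T@E[:3,3];print(r.inv().apply(c-p), (r.inv().as_matrix()@E[:3,:3].T).round(2),K)
for n in ('scene','side'):
  K,E=cal(n);print(n,-E[:3,:3].T@E[:3,3],K[0,0])"
```

```text
t 1.95 p [0.1505 0.658  0.2313] yaw 167.1 q [-1.45  0.48  0.02  1.56 -0.01  1.11 -0.08] F [-0.9 -0.6 -0.2] M [-0.03 -0.02  0.03] w 1.000
shift [-1.7253 -0.8264 -0.6435] turn [ 0. -0. -0.]
[ 7.29179936e-02 -6.01102811e-05 -1.43781883e-01] [[ 0.   -0.96 -0.29]
 [ 1.    0.    0.  ]
 [-0.   -0.29  0.96]] [[352.35008033   0.         276.18845303]
 [  0.         352.35008033 209.51268931]
 [  0.           0.           1.        ]]
scene [-0.04662649 -0.6325009   0.49412003] 458.241630337924
side [ 0.97159196 -0.81185431  0.75594146] 479.1740599922105
```

>>> jog_arm --plan '[{"z": -0.3}, {"z": -0.6, "x": -0.2}, {"z": -0.65, "x": -0.4}, {"z": -0.65, "x": -0.6, "y": -0.1}, {"z": -0.65, "x": -0.8, "y": -0.2}, {"z": -0.65, "x": -0.95, "y": -0.4}, {"z": -0.65, "x": -1, "y": -0.5}]'

```text
invalid input at $.plan[0]: expected keys x, y, z, wx, wy, wz
```

```bash
python3 go.py .5 .25 .36; python3 go.py .53 -.1 .36
```

```text
t 1.95 p [0.1505 0.658  0.2313] yaw 167.1 q [-1.45  0.48  0.02  1.56 -0.01  1.11 -0.08] F [-0.9 -0.6 -0.2] M [-0.03 -0.02  0.03] w 1.000
shift [-2.1585 -1.5993 -0.6436] turn [ 0. -0. -0.]
t 1.95 p [0.1505 0.658  0.2313] yaw 167.1 q [-1.45  0.48  0.02  1.56 -0.01  1.11 -0.08] F [-0.9 -0.6 -0.2] M [-0.03 -0.02  0.03] w 1.000
shift [-2.6948 -3.2718 -0.6437] turn [ 0. -0. -0.]
```

>>> jog_arm --plan '[{"x": 0, "y": 0, "z": -0.3, "wx": 0, "wy": 0, "wz": 0}, {"x": -0.2, "y": 0, "z": -0.6, "wx": 0, "wy": 0, "wz": 0.04}, {"x": -0.4, "y": -0.05, "z": -0.65, "wx": 0, "wy": 0, "wz": 0.08}, {"x": -0.6, "y": -0.1, "z": -0.65, "wx": 0, "wy": 0, "wz": 0.11}, {"x": -0.8, "y": -0.2, "z": -0.65, "wx": 0, "wy": 0, "wz": 0.15}, {"x": -0.95, "y": -0.35, "z": -0.65, "wx": 0, "wy": 0, "wz": 0.18}, {"x": -1, "y": -0.5, "z": -0.65, "wx": 0, "wy": 0, "wz": 0.2}]'

```text
t: 2.53
eef_pos: [0.318, 0.5333, 0.361]
tool_rot: [0.001, 0.417, 0.909, 0.001]
contact_force: [0.7, -0.7, -0.4]
gripper_width: 0.996
```

```bash
python3 go.py .46 .3 .36 120; python3 go.py .53 -.1 .36 80
```

```text
t 2.53 p [0.318  0.5333 0.361 ] yaw 130.7 q [-1.3   0.3   0.22  1.53 -0.06  1.31 -0.37] F [ 0.7 -0.7 -0.4] M [ 0.07 -0.06  0.02] w 0.996
shift [-1.3473 -0.2226  0.005 ] turn [0.0007 0.0001 0.0595]
t 2.53 p [0.318  0.5333 0.361 ] yaw 130.7 q [-1.3   0.3   0.22  1.53 -0.06  1.31 -0.37] F [ 0.7 -0.7 -0.4] M [ 0.07 -0.06  0.02] w 0.996
shift [-3.0916 -1.2618  0.0036] turn [ 7.000e-04 -2.000e-04  2.817e-01]
```

>>> jog_arm --plan '[{"x": -0.2, "y": -0.04, "z": 0, "wx": 0, "wy": 0, "wz": 0}, {"x": -0.4, "y": -0.1, "z": 0, "wx": 0, "wy": 0, "wz": 0}, {"x": -0.6, "y": -0.2, "z": 0, "wx": 0, "wy": 0, "wz": 0}, {"x": -0.8, "y": -0.3, "z": 0, "wx": 0, "wy": 0, "wz": 0}, {"x": -1, "y": -0.36, "z": 0, "wx": 0, "wy": 0, "wz": 0}]'

```text
t: 2.95
eef_pos: [0.3906, 0.3398, 0.361]
tool_rot: [0.0, 0.417, 0.909, 0.001]
contact_force: [0.1, 0.8, 0.2]
gripper_width: 0.997
```

>>> jog_arm --plan '[{"x": -0.2, "y": -0.08, "z": 0, "wx": 0, "wy": 0, "wz": 0}, {"x": -0.4, "y": -0.16, "z": 0, "wx": 0, "wy": 0, "wz": 0}, {"x": -0.6, "y": -0.24, "z": 0, "wx": 0, "wy": 0, "wz": 0}, {"x": -0.8, "y": -0.32, "z": 0, "wx": 0, "wy": 0, "wz": 0}, {"x": -1, "y": -0.4, "z": 0, "wx": 0, "wy": 0, "wz": 0}]'

```text
t: 3.37
eef_pos: [0.4577, 0.1425, 0.3612]
tool_rot: [0.0, 0.417, 0.909, 0.002]
contact_force: [1.1, 0.7, 0.1]
gripper_width: 1.001
```

```bash
python3 go.py .53 -.05 .34 130
```

```text
t 3.37 p [0.4577 0.1425 0.3612] yaw 130.7 q [-0.89  0.02  0.48  1.85 -0.01  1.27  0.3 ] F [1.1 0.7 0.1] M [-0.01 -0.05 -0.02] w 1.001
shift [-0.9649 -0.3547  0.1042] turn [ 0.0011 -0.0002  0.0041]
```

>>> jog_arm --plan '[{"x": -0.2, "y": -0.08, "z": 0, "wx": 0, "wy": 0, "wz": 0}, {"x": -0.4, "y": -0.16, "z": 0.03, "wx": 0, "wy": 0, "wz": 0}, {"x": -0.6, "y": -0.24, "z": 0.06, "wx": 0, "wy": 0, "wz": 0}, {"x": -0.8, "y": -0.32, "z": 0.1, "wx": 0, "wy": 0, "wz": 0}, {"x": -0.96, "y": -0.35, "z": 0.1, "wx": 0, "wy": 0, "wz": 0}, {"x": -0.96, "y": -0.35, "z": 0.1, "wx": 0, "wy": 0, "wz": 0}, {"x": -0.96, "y": -0.35, "z": 0.1, "wx": 0, "wy": 0, "wz": 0}]'

```text
t: 3.95
eef_pos: [0.5303, -0.0515, 0.3408]
tool_rot: [0.001, 0.419, 0.908, 0.001]
contact_force: [0.8, 0.9, -0.4]
gripper_width: 1.003
```

```bash
cat > w.py <<'E'
from h import *
import sys
np.set_printoptions(precision=4,suppress=True)
tag=sys.argv[1]
Z=dict(slot_mouth=.018,buffer=.018,rail=0,rail_grip=.058,stud_head=.018,face=.018,cam=.036,wing_grip=.056,tray=0,goods=.036,parts_case=0)
c=cal('wrist'); snap('wrist',tag+'.png')
for t in sys.argv[2:] or Z:
    L=finder.place_of('wrist',t if t!='face' else 'face_a')
    for l in L[:3]:
        o,d=ray('wrist',l['location'],c)
        print(t,np.round(l['location'],1),round(l['confidence'],2),'at z',atz('wrist',l['location'],Z[t],c),'ray',o.round(4).tolist(),d.round(4).tolist())
E
python3 w.py w1; python3 go.py .52 -.1 .3 130
```

```text
slot_mouth [284.2 225.5] 0.82 at z [ 0.5981 -0.1123  0.018 ] ray [0.4828, 0.0039, 0.4845] [0.2331, -0.235, -0.9436]
buffer [262.6 236.3] 0.83 at z [ 0.5853 -0.1443  0.018 ] ray [0.4828, 0.0039, 0.4845] [0.205, -0.2964, -0.9328]
buffer [286.2 226.8] 0.55 at z [ 0.6015 -0.1119  0.018 ] ray [0.4828, 0.0039, 0.4845] [0.2396, -0.234, -0.9423]
buffer [242.1 161.3] 0.31 at z [ 0.4965 -0.0802  0.018 ] ray [0.4828, 0.0039, 0.4845] [0.0289, -0.1774, -0.9837]
rail [246.8 154.8] 0.91 at z [ 0.4964 -0.0723  0.    ] ray [0.4828, 0.0039, 0.4845] [0.0276, -0.1554, -0.9875]
rail_grip [241.8 160.4] 0.76 at z [ 0.4944 -0.0724  0.058 ] ray [0.4828, 0.0039, 0.4845] [0.0267, -0.1761, -0.984]
stud_head [242.7 207.9] 0.79 at z [ 0.5376 -0.1299  0.018 ] ray [0.4828, 0.0039, 0.4845] [0.1122, -0.2741, -0.9551]
face [297.7 172.5] 0.75 at z [ 0.5627 -0.0437  0.018 ] ray [0.4828, 0.0039, 0.4845] [0.1679, -0.1, -0.9807]
face [192.6 155.8] 0.62 at z [ 0.4422 -0.1169  0.018 ] ray [0.4828, 0.0039, 0.4845] [-0.084, -0.2499, -0.9646]
cam [315.7 264.3] 0.78 at z [ 0.6645 -0.1227  0.036 ] ray [0.4828, 0.0039, 0.4845] [0.3632, -0.2531, -0.8967]
wing_grip [317.6 271.3] 0.58 at z [ 0.6652 -0.123   0.056 ] ray [0.4828, 0.0039, 0.4845] [0.3779, -0.2629, -0.8877]
tray [330.2 266.8] 0.72 at z [ 0.6985 -0.1217  0.    ] ray [0.4828, 0.0039, 0.4845] [0.3957, -0.2305, -0.889]
goods [359.4 309.3] 0.57 at z [ 0.7611 -0.1345  0.036 ] ray [0.4828, 0.0039, 0.4845] [0.5099, -0.2537, -0.822]
goods [331.9 267.9] 0.41 at z [ 0.6855 -0.1121  0.036 ] ray [0.4828, 0.0039, 0.4845] [0.4007, -0.2294, -0.887]
t 4.55 p [ 0.5301 -0.0483  0.341 ] yaw 130.8 q [-0.62  0.16  0.69  1.79 -0.11  1.23  0.81] F [-0.3  0.2 -0.1] M [-0.02 -0.02 -0.01] w 0.998
shift [-0.1628 -0.2076  0.2039] turn [ 0.0012 -0.0002  0.0043]
```

View pics/w1.png

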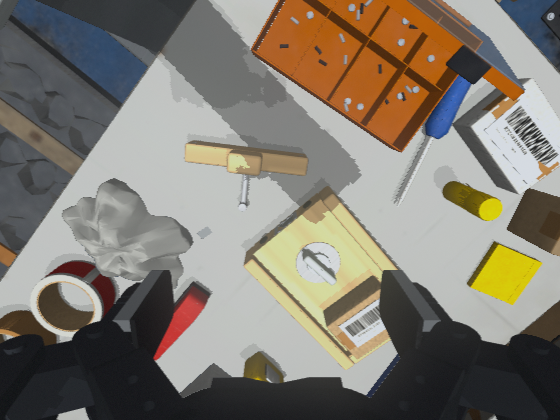

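```bash
python3 go.py .57 -.09 .24 140
```

```text
t 4.55 p [ 0.5301 -0.0483  0.341 ] yaw 130.8 q [-0.62  0.16  0.69  1.79 -0.11  1.23  0.81] F [-0.3  0.2 -0.1] M [-0.02 -0.02 -0.01] w 0.998
shift [-0.2884  0.0132  0.5047] turn [ 0.0012 -0.0001 -0.0512]
```

>>> jog_arm --plan '[{"x": -0.15, "y": 0, "z": 0.2, "wx": 0, "wy": 0, "wz": -0.025}, {"x": -0.29, "y": 0.01, "z": 0.4, "wx": 0, "wy": 0, "wz": -0.05}, {"x": -0.29, "y": 0.01, "z": 0.5, "wx": 0, "wy": 0, "wz": -0.05}, {"x": -0.29, "y": 0.01, "z": 0.5, "wx": 0, "wy": 0, "wz": -0.05}, {"x": -0.29, "y": 0.01, "z": 0.5, "wx": 0, "wy": 0, "wz": -0.05}]'

```text
t: 4.97
eef_pos: [0.5687, -0.0909, 0.2396]
tool_rot: [-0.001, 0.344, 0.939, 0.001]
contact_force: [1.1, -0.3, -0.1]
gripper_width: 0.998
```

```bash
python3 w.py w2 slot_mouth buffer rail rail_grip stud_head face cam wing_grip tray; python3 -c "
import cv2
im=cv2.imread('pics/w2.png');cv2.imwrite('pics/w2b.png',cv2.resize(im,(784,588),interpolation=cv2.INTER_CUBIC))"; python3 go.py .5 -.08 .2 125
```

```text
slot_mouth [279.4 206.7] 0.89 at z [ 0.596  -0.1092  0.018 ] ray [0.5134, -0.044, 0.3835] [0.2171, -0.1716, -0.9609]
buffer [248.7 222.5] 0.87 at z [ 0.588  -0.1465  0.018 ] ray [0.5134, -0.044, 0.3835] [0.1929, -0.2649, -0.9448]
buffer [493.2 198.3] 0.19 at z [0.7371 0.0716 0.018 ] ray [0.5134, -0.044, 0.3835] [0.504, 0.2604, -0.8235]
rail [249.1 114.1] 0.78 at z [ 0.502  -0.0715  0.    ] ray [0.5134, -0.044, 0.3835] [-0.0295, -0.0715, -0.997]
rail_grip [237.7 109.3] 0.57 at z [ 0.4941 -0.0723  0.058 ] ray [0.5134, -0.044, 0.3835] [-0.0589, -0.0865, -0.9945]
rail_grip [246.5 109.4] 0.43 at z [ 0.4992 -0.0664  0.058 ] ray [0.5134, -0.044, 0.3835] [-0.0433, -0.0686, -0.9967]
stud_head [225.7 177.2] 0.61 at z [ 0.5347 -0.1315  0.018 ] ray [0.5134, -0.044, 0.3835] [0.0565, -0.2326, -0.9709]
face [307.2 143.7] 0.89 at z [ 0.563  -0.0442  0.018 ] ray [0.5134, -0.044, 0.3835] [0.1346, -0.0005, -0.9909]
face [175.2 101.1] 0.71 at z [ 0.4459 -0.1178  0.018 ] ray [0.5134, -0.044, 0.3835] [-0.1781, -0.1948, -0.9645]
cam [247.9 112.1] 0.74 at z [ 0.501  -0.0685  0.036 ] ray [0.5134, -0.044, 0.3835] [-0.0355, -0.0705, -0.9969]
cam [313.9 264.2] 0.63 at z [ 0.6653 -0.1193  0.036 ] ray [0.5134, -0.044, 0.3835] [0.3929, -0.1947, -0.8987]
cam [358.7 329. ] 0.21 at z [ 0.7618 -0.1307  0.036 ] ray [0.5134, -0.044, 0.3835] [0.57, -0.199, -0.7972]
wing_grip [314.7 277.1] 0.8 at z [ 0.6684 -0.1233  0.056 ] ray [0.5134, -0.044, 0.3835] [0.418, -0.2139, -0.8829]
tray [324.1 272. ] 0.91 at z [ 0.6969 -0.1241  0.    ] ray [0.5134, -0.044, 0.3835] [0.4242, -0.1852, -0.8864]
tray [225.2 175. ] 0.67 at z [ 0.5335 -0.1346  0.    ] ray [0.5134, -0.044, 0.3835] [0.0511, -0.2297, -0.9719]
t 5.47 p [ 0.5698 -0.0904  0.2415] yaw 139.8 q [-0.46  0.35  0.66  1.82 -0.25  1.05  1.16] F [0.3 0.3 0.1] M [0.01 0.07 0.02] w 1.000
shift [ 0.3006 -0.1865  0.2067] turn [ 0.0015 -0.      0.0822]
```

View pics/w2b.png

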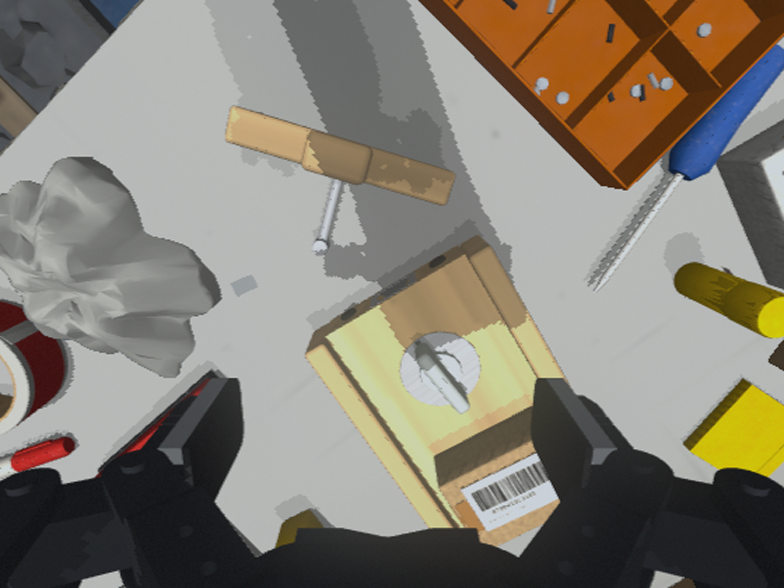

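Run:
```python
from h import *
np.set_printoptions(precision=4,suppress=True)
c=cal('wrist')
P=dict(trayL=((307,353),.05),trayR=((482,237),.05),bufL=((348,314),.02),bufR=((437,260),.02),in0=((226,140),.04),in1=((446,204),.04),out0=((233,107),.04),out1=((455,177),.04),studtip=((321,246),.027),studroot=((338,183),.02),flange=((440,369),.038),w0=((420,344),.064),w1=((463,408),.064),tab0=((303,165),.04),tab1=((370,148),.076),tab2=((314,129),.076),tab3=((364,184),.076))
D={k:atz('wrist',np.array(p)/1.4,z,c)[:2] for k,(p,z) in P.items()}
for k in D: print(k,D[k])
a=lambda p,q:(round(float(np.degrees(np.arctan2(*(D[q]-D[p])[::-1]))),1),round(float(np.linalg.norm(D[q]-D[p])),4))
for p,q in [('trayL','trayR'),('bufL','bufR'),('in0','in1'),('out0','out1'),('studroot','studtip'),('w0','w1')]: print(p,q,a(p,q))
```

```text
trayL [ 0.5887 -0.1817]
trayR [ 0.603  -0.0314]
bufL [ 0.5918 -0.1471]
bufR [ 0.603 -0.067]
in0 [ 0.4429 -0.1222]
in1 [ 0.5711 -0.0362]
out0 [ 0.4313 -0.1039]
out1 [ 0.5607 -0.0202]
studtip [ 0.5378 -0.1252]
studroot [ 0.512  -0.0862]
flange [ 0.6674 -0.1176]
w0 [ 0.6318 -0.1109]
w1 [ 0.6913 -0.1187]
tab0 [ 0.4879 -0.094 ]
tab1 [ 0.5093 -0.0513]
tab2 [ 0.4796 -0.0696]
tab3 [ 0.523  -0.0679]
trayL trayR (84.6, 0.151)
bufL bufR (82.1, 0.0809)
in0 in1 (33.9, 0.1543)
out0 out1 (32.9, 0.154)
studroot studtip (-56.5, 0.0468)
w0 w1 (-7.5, 0.06)
```

```bash
python3 go.py .5015 -.071 .12 123.4
```

```text
t 5.47 p [ 0.5698 -0.0904  0.2415] yaw 139.8 q [-0.46  0.35  0.66  1.82 -0.25  1.05  1.16] F [0.3 0.3 0.1] M [0.01 0.07 0.02] w 1.000
shift [ 0.3241 -0.1491  0.6068] turn [ 0.0015 -0.      0.0911]
```

>>> jog_arm --plan '[{"x": 0.16, "y": -0.07, "z": 0.1, "wx": 0, "wy": 0, "wz": 0.03}, {"x": 0.32, "y": -0.15, "z": 0.2, "wx": 0, "wy": 0, "wz": 0.06}, {"x": 0.325, "y": -0.15, "z": 0.4, "wx": 0, "wy": 0, "wz": 0.09}, {"x": 0.325, "y": -0.15, "z": 0.6, "wx": 0, "wy": 0, "wz": 0.091}, {"x": 0.325, "y": -0.15, "z": 0.607, "wx": 0, "wy": 0, "wz": 0.091}, {"x": 0.325, "y": -0.15, "z": 0.607, "wx": 0, "wy": 0, "wz": 0.091}]'

```text
t: 5.97
eef_pos: [0.5, -0.0711, 0.1192]
tool_rot: [-0.001, 0.474, 0.881, 0.001]
contact_force: [0.9, -0.1, 0.5]
gripper_width: 1.001
```

```bash
python3 w.py w3 rail rail_grip stud_head face; python3 -c "
import cv2
im=cv2.imread('pics/w3.png');cv2.imwrite('pics/w3b.png',cv2.resize(im,(784,588),interpolation=cv2.INTER_CUBIC))"; python3 go.py .5015 -.071 .047 123.4
```

```text
rail [274.5 204.1] 0.85 at z [ 0.4997 -0.0726  0.    ] ray [0.4601, -0.0104, 0.2631] [0.145, -0.2275, -0.9629]
rail_grip [269.5 224.2] 0.83 at z [ 0.4955 -0.0713  0.058 ] ray [0.4601, -0.0104, 0.2631] [0.1632, -0.2807, -0.9458]
stud_head [272.9 293.5] 0.82 at z [ 0.5359 -0.1296  0.018 ] ray [0.4601, -0.0104, 0.2631] [0.2678, -0.4212, -0.8665]
face [180.7 223.4] 0.77 at z [ 0.4476 -0.1186  0.018 ] ray [0.4601, -0.0104, 0.2631] [-0.0464, -0.4032, -0.9139]
face [367.1 224. ] 0.56 at z [ 0.5621 -0.0435  0.018 ] ray [0.4601, -0.0104, 0.2631] [0.3814, -0.1237, -0.9161]
t 6.22 p [ 0.503  -0.0713  0.1219] yaw 123.4 q [-0.5   0.41  0.65  2.09 -0.36  0.75  0.96] F [ 0.6  0.3 -1.3] M [ 0.01 -0.02  0.01] w 1.003
shift [ 0.006  -0.0083  0.3747] turn [0.0025 0.0003 0.0001]
```

View pics/w3b.png

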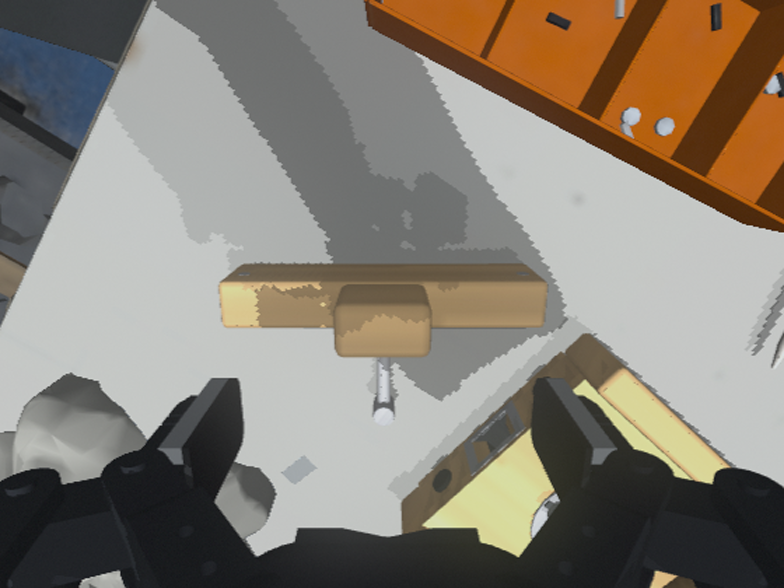

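>>> jog_arm --plan '[{"x": 0.004, "y": -0.006, "z": 0.15, "wx": 0, "wy": 0, "wz": 0}, {"x": 0.004, "y": -0.006, "z": 0.25, "wx": 0, "wy": 0, "wz": 0}, {"x": 0.004, "y": -0.006, "z": 0.32, "wx": 0, "wy": 0, "wz": 0}, {"x": 0.004, "y": -0.006, "z": 0.365, "wx": 0, "wy": 0, "wz": 0}, {"x": 0.004, "y": -0.006, "z": 0.365, "wx": 0, "wy": 0, "wz": 0}]'

```text
t: 6.63
eef_pos: [0.5019, -0.0711, 0.0485]
tool_rot: [0.002, 0.474, 0.881, 0.003]
contact_force: [0.6, 0.1, -0.2]
gripper_width: 0.998
```

>>> jog_arm --plan '[{"x": 0, "y": 0, "z": 0, "wx": 0, "wy": 0, "wz": 0}, {"x": 0, "y": 0, "z": 0, "wx": 0, "wy": 0, "wz": 0}, {"x": 0, "y": 0, "z": 0, "wx": 0, "wy": 0, "wz": 0}, {"x": 0, "y": 0, "z": 0, "wx": 0, "wy": 0, "wz": 0}, {"x": 0, "y": 0, "z": 0, "wx": 0, "wy": 0, "wz": 0}, {"x": 0, "y": 0, "z": 0, "wx": 0, "wy": 0, "wz": 0}, {"x": 0, "y": 0, "z": 0, "wx": 0, "wy": 0, "wz": 0}]' --hand -1 --grip_force 50

```text
t: 7.22
eef_pos: [0.5023, -0.0714, 0.0494]
tool_rot: [0.002, 0.474, 0.88, 0.003]
contact_force: [-1.5, -0.3, 6.7]
gripper_width: 0.459
```

```bash
python3 w.py w4 slot_mouth buffer stud_head cam wing_grip tray
python3 - <<'E'
from h import *
c=cal('wrist')
for n in('scene','side'):
    c=cal(n); snap(n)
    for t in('stud_head','slot_mouth','buffer'):
        for l in finder.place_of(n,t)[:2]: print(n,t,l['location'],round(l['confidence'],2),atz(n,l['location'],.018,c).round(4))
E
python3 go.py .5015 -.071 .048 123.4; python3 -c "
import cv2
im=cv2.imread('pics/w4.png');cv2.imwrite('pics/w4b.png',cv2.resize(im,(784,588),interpolation=cv2.INTER_CUBIC))"
```

```text
stud_head [272.8 350.9] 0.81 at z [ 0.5377 -0.1278  0.018 ] ray [0.4613, -0.0109, 0.1932] [0.3412, -0.522, -0.7817]
scene stud_head [253.4, 237.2] 0.84 [ 0.5305 -0.1298  0.018 ]
scene slot_mouth [266.6, 220.6] 0.94 [ 0.598  -0.1074  0.018 ]
scene buffer [274.0, 229.5] 0.56 [ 0.58   -0.1418  0.018 ]
scene buffer [246.7, 181.7] 0.48 [0.7135 0.0519 0.018 ]
side stud_head [252.7, 210.7] 0.68 [ 0.5376 -0.1207  0.018 ]
side slot_mouth [277.8, 215.7] 0.91 [ 0.5954 -0.1061  0.018 ]
side buffer [265.4, 225.4] 0.92 [ 0.5872 -0.1478  0.018 ]
t 7.97 p [ 0.5023 -0.0714  0.0495] yaw 123.4 q [-0.41  0.53  0.55  2.13 -0.48  0.6   1.06] F [-1.  -0.8  7. ] M [-0.13  0.61  0.01] w 0.454
shift [ 0.0039 -0.0026  0.0073] turn [0.0026 0.0003 0.    ]
```

View pics/w4b.png

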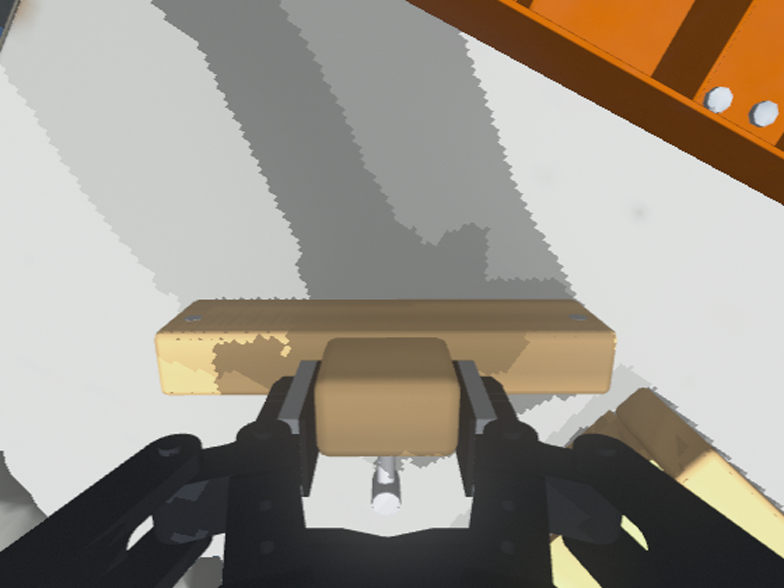

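```bash
python3 - <<'E'
from h import *
c=cal('wrist')
for p in [(410,0),(784,150),(600,90),(784,205)]: print(p,atz('wrist',np.array(p)/1.4,.045,c).round(4),atz('wrist',np.array(p)/1.4,0.0,c).round(4))
E
python3 go.py .5107 -.0981 .0495 172.5
```

```text
(410, 0) [0.4471 0.0241 0.045 ] [0.4428 0.0347 0.    ]
(784, 150) [0.5593 0.0522 0.045 ] [0.589  0.0713 0.    ]
(600, 90) [0.504 0.035 0.045] [0.5169 0.049  0.    ]
(784, 205) [0.5711 0.041  0.045 ] [0.6044 0.0567 0.    ]
t 7.97 p [ 0.5023 -0.0714  0.0495] yaw 123.4 q [-0.41  0.53  0.55  2.13 -0.48  0.6   1.06] F [-1.  -0.8  7. ] M [-0.13  0.61  0.01] w 0.454
shift [-0.1346 -0.0387 -0.0004] turn [ 0.0023  0.0014 -0.2728]
```

>>> jog_arm --plan '[{"x": -0.03, "y": -0.01, "z": -0.007, "wx": 0.002, "wy": 0, "wz": 0}, {"x": -0.06, "y": -0.02, "z": -0.007, "wx": 0.002, "wy": 0, "wz": -0.03}, {"x": -0.09, "y": -0.03, "z": -0.007, "wx": 0.002, "wy": 0, "wz": -0.06}, {"x": -0.12, "y": -0.04, "z": -0.007, "wx": 0.002, "wy": 0, "wz": -0.09}, {"x": -0.135, "y": -0.04, "z": -0.007, "wx": 0.002, "wy": 0, "wz": -0.12}, {"x": -0.135, "y": -0.04, "z": -0.007, "wx": 0.002, "wy": 0, "wz": -0.15}, {"x": -0.135, "y": -0.04, "z": -0.007, "wx": 0.002, "wy": 0, "wz": -0.18}, {"x": -0.135, "y": -0.04, "z": -0.007, "wx": 0.002, "wy": 0, "wz": -0.21}, {"x": -0.135, "y": -0.04, "z": -0.007, "wx": 0.002, "wy": 0, "wz": -0.24}, {"x": -0.135, "y": -0.04, "z": -0.007, "wx": 0.002, "wy": 0, "wz": -0.27}, {"x": -0.135, "y": -0.04, "z": -0.007, "wx": 0.002, "wy": 0.001, "wz": -0.272}, {"x": -0.135, "y": -0.04, "z": -0.007, "wx": 0.002, "wy": 0.001, "wz": -0.272}]'

```text
t: 8.97
eef_pos: [0.5105, -0.0987, 0.0508]
tool_rot: [0.001, 0.068, 0.998, 0.0]
contact_force: [0.1, 0.2, -3.9]
gripper_width: 0.459
```

```bash
python3 w.py w5 slot_mouth buffer stud_head cam wing_grip tray
python3 - <<'E'
from h import *
for n in('scene','side'):
    c=cal(n); snap(n,n+'5.png')
    for t in('stud_head','slot_mouth','buffer'):
        for l in finder.place_of(n,t)[:2]: print(n,t,l['location'],round(l['confidence'],2),atz(n,l['location'],.018,c).round(4))
a=cv2.imread('pics/w5.png')[140:420,70:490]; b=cv2.imread('pics/scene5.png')[150:270,190:370]; s=cv2.imread('pics/side5.png')[140:260,190:370]
cv2.imwrite('pics/m5.png',np.vstack([cv2.resize(a,(600,400)) [:, :],np.hstack([cv2.resize(b,(300,200),interpolation=2),cv2.resize(s,(300,200),interpolation=2)])]))
E
python3 go.py .5107 -.0981 .0495 172.5
```

```text
slot_mouth [279.8 379.9] 0.94 at z [ 0.5988 -0.1085  0.018 ] ray [0.438, -0.0889, 0.1945] [0.6712, -0.0817, -0.7367]
buffer [216.2 371.7] 0.76 at z [ 0.5875 -0.146   0.018 ] ray [0.438, -0.0889, 0.1945] [0.6276, -0.2393, -0.7408]
buffer [275.1 278.7] 0.43 at z [ 0.5303 -0.102   0.018 ] ray [0.438, -0.0889, 0.1945] [0.4625, -0.0654, -0.8842]
stud_head [271.6 352.3] 0.84 at z [ 0.5783 -0.1107  0.018 ] ray [0.438, -0.0889, 0.1945] [0.6192, -0.096, -0.7793]
scene stud_head [260.5, 224.5] 0.75 [ 0.5773 -0.1083  0.018 ]
scene slot_mouth [269.1, 221.5] 0.97 [ 0.5986 -0.1137  0.018 ]
scene slot_mouth [278.6, 227.1] 0.58 [ 0.5937 -0.1429  0.018 ]
scene buffer [276.9, 229.8] 0.84 [ 0.583  -0.1469  0.018 ]
scene buffer [268.2, 223.3] 0.45 [ 0.5916 -0.1171  0.018 ]
side stud_head [272.4, 212.3] 0.96 [ 0.5791 -0.1024  0.018 ]
side slot_mouth [278.4, 215.1] 0.67 [ 0.5956 -0.1036  0.018 ]
side buffer [267.6, 225.0] 0.79 [ 0.5907 -0.1442  0.018 ]
t 9.72 p [ 0.5105 -0.0983  0.0508] yaw 172.4 q [-0.18  0.5   0.32  2.08 -0.27  0.6   1.76] F [ 0.1 -0.6 -4.2] M [ 0.04 -0.    0.02] w 0.458
shift [-0.0007  0.0011  0.0066] turn [ 0.0001  0.0005 -0.0008]
```

View pics/m5.png

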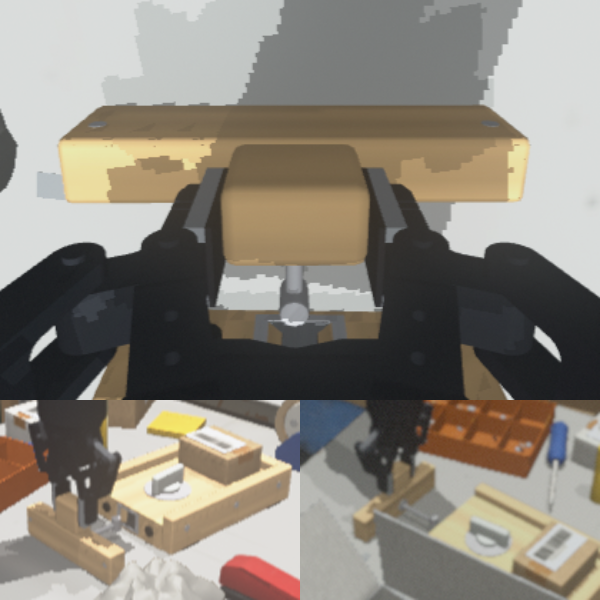

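Run:
```python
import cv2
a=cv2.imread('pics/w5.png')[305:385,206:346]
cv2.imwrite('pics/c5.png',cv2.resize(a,(784,448),interpolation=cv2.INTER_CUBIC))
```

```text
(no output)
```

View pics/c5.png

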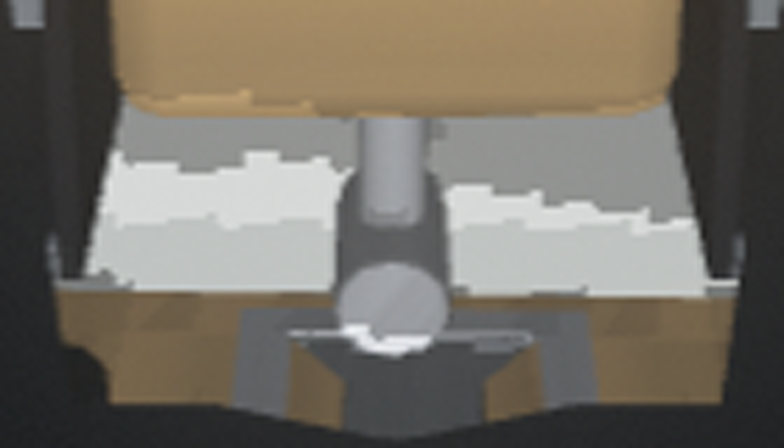

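>>> jog_arm --plan '[{"x": 0, "y": 0.01, "z": 0.003, "wx": 0, "wy": 0, "wz": 0.004}, {"x": 0, "y": 0.0185, "z": 0.004, "wx": 0, "wy": 0, "wz": 0.0045}, {"x": -0.03, "y": 0.018, "z": 0.004, "wx": 0, "wy": 0, "wz": 0.0045}, {"x": -0.06, "y": 0.0175, "z": 0.004, "wx": 0, "wy": 0, "wz": 0.0045}, {"x": -0.09, "y": 0.017, "z": 0.004, "wx": 0, "wy": 0, "wz": 0.0045}, {"x": -0.12, "y": 0.0168, "z": 0.004, "wx": 0, "wy": 0, "wz": 0.0045}, {"x": -0.14, "y": 0.0164, "z": 0.004, "wx": 0, "wy": 0, "wz": 0.0045}, {"x": -0.16, "y": 0.016, "z": 0.004, "wx": 0, "wy": 0, "wz": 0.0045}, {"x": -0.175, "y": 0.016, "z": 0.004, "wx": 0, "wy": 0, "wz": 0.0045}, {"x": -0.175, "y": 0.016, "z": 0.004, "wx": 0, "wy": 0, "wz": 0.0045}]'

```text
t: 10.55
eef_pos: [0.5464, -0.0999, 0.0501]
tool_rot: [0.001, 0.074, 0.997, 0.0]
contact_force: [1.2, -0.5, -4.4]
gripper_width: 0.46
```

```bash
python3 go.py .5847 -.1055 .05 171.6;  python3 - <<'E'
from h import *
c=cal('wrist');snap('wrist','w6.png')
a=cv2.imread('pics/w6.png')[265:405,126:426]
cv2.imwrite('pics/c6.png',cv2.resize(a,(750,350),interpolation=cv2.INTER_CUBIC))
E
```

```text
t 10.55 p [ 0.5464 -0.0999  0.0501] yaw 171.6 q [-0.18  0.54  0.32  2.   -0.28  0.64  1.75] F [ 1.2 -0.5 -4.4] M [-0.05  0.02 -0.01] w 0.460
shift [-0.1935  0.0005  0.0008] turn [ 0.0001  0.0007 -0.0003]
```

View pics/c6.png

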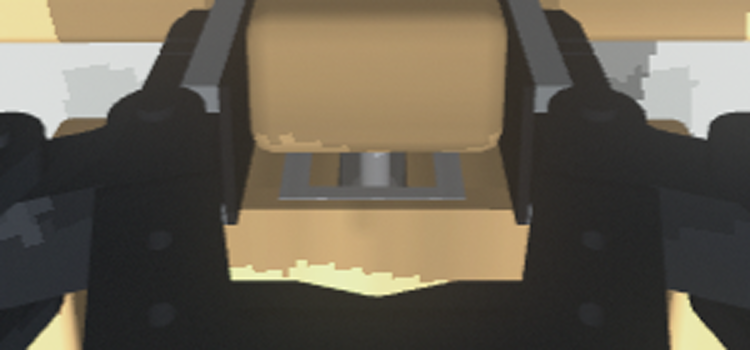

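>>> jog_arm --plan '[{"x": -0.03, "y": 0, "z": 0, "wx": 0, "wy": 0, "wz": 0}, {"x": -0.06, "y": 0, "z": 0, "wx": 0, "wy": 0, "wz": 0}, {"x": -0.09, "y": 0, "z": 0, "wx": 0, "wy": 0, "wz": 0}, {"x": -0.11, "y": 0, "z": 0, "wx": 0, "wy": 0, "wz": 0}, {"x": -0.13, "y": 0, "z": 0, "wx": 0, "wy": 0, "wz": 0}, {"x": -0.145, "y": 0, "z": 0.002, "wx": 0, "wy": 0, "wz": 0}, {"x": -0.155, "y": 0, "z": 0.004, "wx": 0, "wy": 0, "wz": 0}, {"x": -0.16, "y": 0, "z": 0.006, "wx": 0, "wy": 0, "wz": 0}, {"x": -0.16, "y": 0, "z": 0.006, "wx": 0, "wy": 0, "wz": 0}]'

```text
t: 11.35
eef_pos: [0.577, -0.1045, 0.0496]
tool_rot: [0.0, 0.074, 0.997, 0.001]
contact_force: [-5.6, 1.2, 7.6]
gripper_width: 0.462
```

```bash
python3 go.py .5847 -.1055 .05 171.6
```

```text
t 11.35 p [ 0.577  -0.1045  0.0496] yaw 171.5 q [-0.17  0.58  0.32  1.92 -0.28  0.68  1.75] F [-5.6  1.2  7.6] M [0.84 1.21 0.31] w 0.462
shift [-0.0387  0.0007 -0.0022] turn [ 0.0003  0.     -0.0003]
```

>>> jog_arm --plan '[{"x": -0.005, "y": 0, "z": -0.002, "wx": 0, "wy": 0, "wz": 0}, {"x": -0.01, "y": 0, "z": -0.002, "wx": 0, "wy": 0, "wz": 0}, {"x": -0.015, "y": 0, "z": -0.002, "wx": 0, "wy": 0, "wz": 0}, {"x": -0.015, "y": 0, "z": -0.002, "wx": 0, "wy": 0, "wz": 0}]'

```text
t: 11.68
eef_pos: [0.5805, -0.105, 0.0498]
tool_rot: [0.0, 0.074, 0.997, 0.0]
contact_force: [0.2, -0.0, -3.8]
gripper_width: 0.459
```

```bash
python3 go.py .5847 -.1055 .05 171.6
```

```text
t 11.68 p [ 0.5805 -0.105   0.0498] yaw 171.5 q [-0.17  0.59  0.32  1.92 -0.28  0.68  1.75] F [ 0.2 -0.  -3.8] M [ 0.01 -0.04  0.01] w 0.459
shift [-0.0212  0.0008 -0.0009] turn [ 0.0003  0.0002 -0.0003]
```

>>> jog_arm --plan '[{"x": -0.004, "y": 0, "z": 0, "wx": 0, "wy": 0, "wz": 0}, {"x": -0.008, "y": 0, "z": 0, "wx": 0, "wy": 0, "wz": 0}, {"x": -0.012, "y": 0, "z": 0, "wx": 0, "wy": 0, "wz": 0}, {"x": -0.012, "y": 0, "z": 0, "wx": 0, "wy": 0, "wz": 0}]'

```text
t: 12.02
eef_pos: [0.5831, -0.1054, 0.0498]
tool_rot: [0.0, 0.074, 0.997, 0.0]
contact_force: [-1.2, 0.3, -2.7]
gripper_width: 0.459
```

```bash
python3 go.py .5847 -.1055 .05 171.6
```

```text
t 12.02 p [ 0.5831 -0.1054  0.0498] yaw 171.6 q [-0.17  0.59  0.32  1.91 -0.28  0.68  1.75] F [-1.2  0.3 -2.7] M [ 0.17  0.12 -0.01] w 0.459
shift [-0.0082  0.0005 -0.0012] turn [ 0.0003  0.0003 -0.0003]
```

Contact is just starting; push a little more, lightly.

>>> jog_arm --plan '[{"x": -0.004, "y": 0, "z": 0.001, "wx": 0, "wy": 0, "wz": 0}, {"x": -0.008, "y": 0, "z": 0.002, "wx": 0, "wy": 0, "wz": 0}, {"x": -0.01, "y": 0, "z": 0.002, "wx": 0, "wy": 0, "wz": 0}, {"x": -0.01, "y": 0, "z": 0.002, "wx": 0, "wy": 0, "wz": 0}]'

```text
t: 12.35
eef_pos: [0.5837, -0.1056, 0.0496]
tool_rot: [-0.001, 0.074, 0.997, 0.001]
contact_force: [-6.2, -0.6, 6.3]
gripper_width: 0.457
```

```bash
python3 go.py .5847 -.1055 .05 171.6
```

```text
t 12.35 p [ 0.5837 -0.1056  0.0496] yaw 171.5 q [-0.17  0.59  0.32  1.91 -0.28  0.69  1.75] F [-6.2 -0.6  6.3] M [0.75 1.48 0.18] w 0.457
shift [-0.0047  0.0012 -0.0021] turn [ 0.0004 -0.0006 -0.0004]
```

>>> jog_arm --plan '[{"x": 0, "y": 0, "z": 0, "wx": 0, "wy": 0, "wz": 0}, {"x": 0, "y": 0, "z": 0, "wx": 0, "wy": 0, "wz": 0}, {"x": 0, "y": 0, "z": 0, "wx": 0, "wy": 0, "wz": 0}, {"x": 0, "y": 0, "z": 0, "wx": 0, "wy": 0, "wz": 0}, {"x": 0, "y": 0, "z": -0.05, "wx": 0, "wy": 0, "wz": 0}, {"x": 0, "y": 0, "z": -0.2, "wx": 0, "wy": 0, "wz": 0}, {"x": 0, "y": 0, "z": -0.4, "wx": 0, "wy": 0, "wz": 0}, {"x": -0.15, "y": 0, "z": -0.5, "wx": 0, "wy": 0, "wz": 0}, {"x": -0.28, "y": 0, "z": -0.5, "wx": 0, "wy": 0, "wz": 0}, {"x": -0.28, "y": 0, "z": -0.5, "wx": 0, "wy": 0, "wz": 0}, {"x": -0.28, "y": 0, "z": -0.5, "wx": 0, "wy": 0, "wz": 0}]' --hand 0.4

```text
t: 13.27
eef_pos: [0.6405, -0.114, 0.1504]
tool_rot: [-0.0, 0.074, 0.997, 0.001]
contact_force: [-0.5, -0.4, -0.8]
gripper_width: 0.703
```

```bash
python3 w.py w7 rail_grip cam wing_grip tray face; python3 go.py .6675 -.1177 .15 171.6; python3 -c "
import cv2
im=cv2.imread('pics/w7.png');cv2.imwrite('pics/w7b.png',cv2.resize(im,(784,588),interpolation=cv2.INTER_CUBIC))"
```

```text
rail_grip [273.1 122.1] 0.8 at z [ 0.5792 -0.1068  0.058 ] ray [0.5684, -0.1036, 0.2942] [0.0459, -0.0137, -0.9988]
cam [273.3 237.4] 0.94 at z [ 0.667  -0.1201  0.036 ] ray [0.5684, -0.1036, 0.2942] [0.3564, -0.0595, -0.9324]
cam [277.5 119.8] 0.67 at z [ 0.5791 -0.1038  0.036 ] ray [0.5684, -0.1036, 0.2942] [0.0417, -0.0008, -0.9991]
cam [275.8 245.9] 0.6 at z [ 0.6744 -0.1192  0.036 ] ray [0.5684, -0.1036, 0.2942] [0.3794, -0.0558, -0.9235]
wing_grip [275.5 246.7] 0.59 at z [ 0.6668 -0.1183  0.056 ] ray [0.5684, -0.1036, 0.2942] [0.3813, -0.0569, -0.9227]
tray [275.3 256.1] 0.8 at z [ 0.699  -0.1233  0.    ] ray [0.5684, -0.1036, 0.2942] [0.4051, -0.0611, -0.9122]
face [367.6 142.4] 0.97 at z [ 0.6069 -0.0373  0.018 ] ray [0.5684, -0.1036, 0.2942] [0.1345, 0.2313, -0.9635]
face [185.7 137.8] 0.93 at z [ 0.5828 -0.1758  0.018 ] ray [0.5684, -0.1036, 0.2942] [0.0505, -0.2526, -0.9663]
face [275.  120.5] 0.42 at z [ 0.5801 -0.1058  0.018 ] ray [0.5684, -0.1036, 0.2942] [0.0425, -0.0079, -0.9991]
t 13.57 p [ 0.6384 -0.1139  0.1492] yaw 171.5 q [-0.19  0.54  0.38  1.71 -0.24  0.94  1.71] F [-0.9  0.4  0.7] M [0.02 0.01 0.  ] w 0.700
shift [-0.1468  0.0028 -0.0046] turn [ 0.0004 -0.001  -0.0004]
```

View pics/w7b.png

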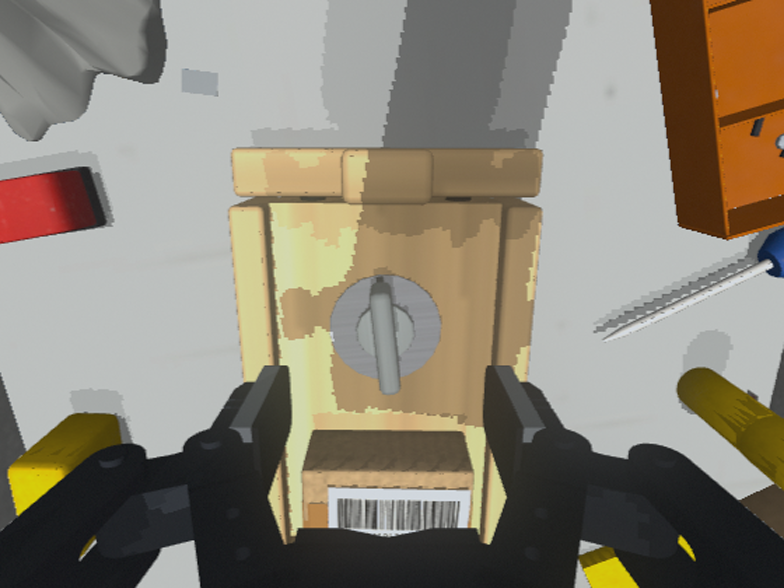

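```bash
python3 - <<'E'
from h import *
c=cal('wrist')
f=lambda p,z:atz('wrist',np.array(p)/1.4,z,c)[:2]
a,b=f((379.5,289),.064),f((389,385),.064);fl=f((385,329),.038)
print(a,b,(a+b)/2,np.linalg.norm(b-a),np.degrees(np.arctan2(*(b-a)[::-1])),fl)
im=cv2.cvtColor(cv2.imread('pics/w7.png'),cv2.COLOR_BGR2GRAY)
E
python3 go.py .667 -.1183 .1 176; python3 go.py .667 -.1183 .044 176
```

```text
[ 0.63113862 -0.11621907] [ 0.68247032 -0.11915028] [ 0.65680447 -0.11768467] 0.051415327686769464 -3.268230573493362 [ 0.66157627 -0.11812917]
t 13.57 p [ 0.6384 -0.1139  0.1492] yaw 171.5 q [-0.19  0.54  0.38  1.71 -0.24  0.94  1.71] F [-0.9  0.4  0.7] M [0.02 0.01 0.  ] w 0.700
shift [-0.1456 -0.0009  0.2454] turn [ 0.0005 -0.001  -0.0248]
t 13.57 p [ 0.6384 -0.1139  0.1492] yaw 171.5 q [-0.19  0.54  0.38  1.71 -0.24  0.94  1.71] F [-0.9  0.4  0.7] M [0.02 0.01 0.  ] w 0.700
shift [-0.1465 -0.0013  0.5254] turn [ 0.0005 -0.001  -0.0248]
```

>>> jog_arm --plan '[{"x": -0.07, "y": 0, "z": 0.05, "wx": 0, "wy": 0, "wz": -0.015}, {"x": -0.146, "y": 0.003, "z": 0.1, "wx": 0, "wy": -0.001, "wz": -0.029}, {"x": -0.146, "y": 0.003, "z": 0.25, "wx": 0, "wy": -0.001, "wz": -0.029}, {"x": -0.146, "y": 0.003, "z": 0.25, "wx": 0, "wy": -0.001, "wz": -0.029}, {"x": -0.146, "y": 0.003, "z": 0.25, "wx": 0, "wy": -0.001, "wz": -0.029}]' --hand 0

```text
t: 13.98
eef_pos: [0.6652, -0.1173, 0.0975]
tool_rot: [-0.002, 0.029, 1.0, 0.001]
contact_force: [-0.3, 0.3, -0.4]
gripper_width: 0.498
```

```bash
python3 go.py .667 -.1175 .043 176.7; python3 -c "
from h import *
snap('wrist','w8.png')
im=cv2.imread('pics/w8.png');cv2.imwrite('pics/w8b.png',cv2.resize(im[200:420,150:410],(780,660))[:600])"
```

```text
t 13.98 p [ 0.6652 -0.1173  0.0975] yaw 176.7 q [-0.14  0.64  0.33  1.67 -0.25  0.88  1.8 ] F [-0.3  0.3 -0.4] M [-0.05  0.01  0.  ] w 0.498
shift [-0.0102 -0.0007  0.2727] turn [ 0.0005 -0.0015  0.0001]
```

View pics/w8b.png

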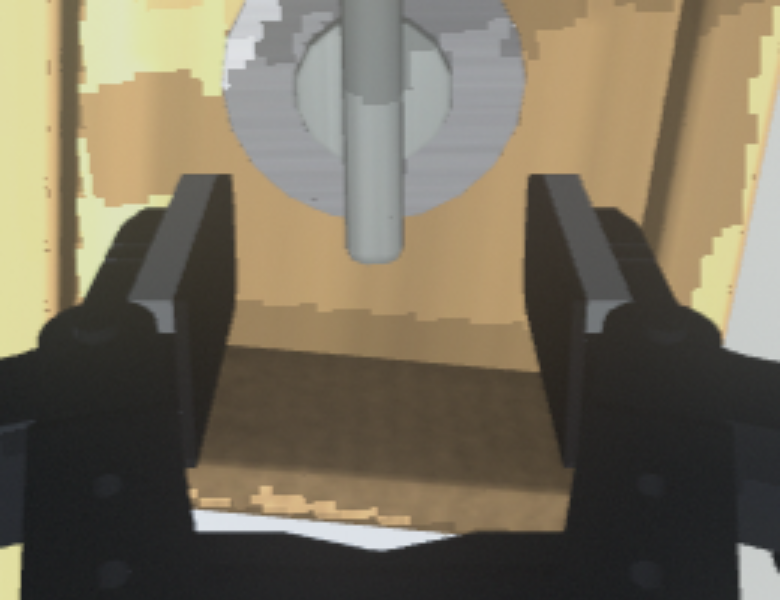

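>>> jog_arm --plan '[{"x": -0.008, "y": 0, "z": 0.1, "wx": 0, "wy": -0.001, "wz": 0}, {"x": -0.008, "y": 0, "z": 0.18, "wx": 0, "wy": -0.001, "wz": 0}, {"x": -0.008, "y": 0, "z": 0.24, "wx": 0, "wy": -0.001, "wz": 0}, {"x": -0.008, "y": 0, "z": 0.272, "wx": 0, "wy": -0.001, "wz": 0}, {"x": -0.008, "y": 0, "z": 0.272, "wx": 0, "wy": -0.001, "wz": 0}]'

```text
t: 14.45
eef_pos: [0.6671, -0.1176, 0.0441]
tool_rot: [-0.0, 0.029, 1.0, 0.001]
contact_force: [-0.6, -0.4, -0.4]
gripper_width: 0.501
```

>>> jog_arm --plan '[{"x": 0, "y": 0, "z": 0, "wx": 0, "wy": 0, "wz": 0}, {"x": 0, "y": 0, "z": 0, "wx": 0, "wy": 0, "wz": 0}, {"x": 0, "y": 0, "z": 0, "wx": 0, "wy": 0, "wz": 0}, {"x": 0, "y": 0, "z": 0, "wx": 0, "wy": 0, "wz": 0}, {"x": 0, "y": 0, "z": 0, "wx": 0, "wy": 0, "wz": 0}, {"x": 0, "y": 0, "z": 0, "wx": 0, "wy": 0, "wz": 0}]' --hand -1 --grip_force 50

```text
t: 14.95
eef_pos: [0.6678, -0.1186, 0.0454]
tool_rot: [0.001, 0.029, 1.0, 0.0]
contact_force: [-2.0, -2.0, 5.7]
gripper_width: 0.114
```

```bash
python3 go.py .667 -.1175 .043 176.7
```

```text
t 14.95 p [ 0.6678 -0.1186  0.0454] yaw 176.7 q [-0.13  0.7   0.3   1.69 -0.28  0.79  1.82] F [-2.  -2.   5.7] M [-0.4   0.31  0.04] w 0.114
shift [0.0043 0.0052 0.012 ] turn [ 0.0002  0.0006 -0.0001]
```

>>> jog_arm --plan '[{"x": 0, "y": 0, "z": 0, "wx": 0, "wy": 0, "wz": 0.02}, {"x": 0, "y": 0, "z": 0, "wx": 0, "wy": 0, "wz": 0.04}, {"x": 0, "y": 0, "z": 0, "wx": 0, "wy": 0, "wz": 0.06}, {"x": 0, "y": 0, "z": 0, "wx": 0, "wy": 0, "wz": 0.08}, {"x": 0, "y": 0, "z": 0, "wx": 0, "wy": 0, "wz": 0.1}, {"x": 0, "y": 0, "z": 0, "wx": 0, "wy": 0, "wz": 0.12}, {"x": 0, "y": 0, "z": 0, "wx": 0, "wy": 0, "wz": 0.14}, {"x": 0, "y": 0, "z": 0, "wx": 0, "wy": 0, "wz": 0.16}]'

```text
t: 15.62
eef_pos: [0.6672, -0.1205, 0.0455]
tool_rot: [0.001, 0.279, 0.96, -0.001]
contact_force: [-1.5, -4.5, 0.4]
gripper_width: 0.115
```

```bash
python3 go.py .667 -.1186 .045 176.7
```

```text
t 15.62 p [ 0.6672 -0.1205  0.0455] yaw 147.6 q [-0.21  0.73  0.44  1.7  -0.4   0.8   1.42] F [-1.5 -4.5  0.4] M [-1.02  0.21  0.13] w 0.115
shift [0.0059 0.0075 0.0023] turn [-0.0003  0.0005 -0.1615]
```

>>> jog_arm --plan '[{"x": 0, "y": 0, "z": 0, "wx": 0, "wy": 0, "wz": 0.02}, {"x": 0, "y": 0, "z": 0, "wx": 0, "wy": 0, "wz": 0.04}, {"x": 0, "y": 0, "z": 0, "wx": 0, "wy": 0, "wz": 0.06}, {"x": 0, "y": 0, "z": 0, "wx": 0, "wy": 0, "wz": 0.08}, {"x": 0, "y": 0, "z": 0, "wx": 0, "wy": 0, "wz": 0.1}, {"x": 0, "y": 0, "z": 0, "wx": 0, "wy": 0, "wz": 0.12}, {"x": 0, "y": 0, "z": 0, "wx": 0, "wy": 0, "wz": 0.14}]'

```text
t: 16.2
eef_pos: [0.666, -0.1218, 0.0454]
tool_rot: [0.0, 0.483, 0.876, -0.001]
contact_force: [-3.9, -4.2, 1.9]
gripper_width: 0.114
```

```bash
python3 go.py .667 -.1186 .045 176.7
```

```text
t 16.20 p [ 0.666  -0.1218  0.0454] yaw 122.2 q [-0.28  0.76  0.55  1.71 -0.51  0.83  1.06] F [-3.9 -4.2  1.9] M [-0.73  0.66  0.07] w 0.114
shift [0.0108 0.0128 0.0022] turn [-8.000e-04  3.000e-04 -3.027e-01]
```

>>> jog_arm --plan '[{"x": 0, "y": -0.004, "z": 0, "wx": 0, "wy": 0, "wz": 0.02}, {"x": 0, "y": -0.008, "z": 0, "wx": 0, "wy": 0, "wz": 0.04}, {"x": 0, "y": -0.008, "z": 0, "wx": 0, "wy": 0, "wz": 0.06}, {"x": 0, "y": -0.008, "z": 0, "wx": 0, "wy": 0, "wz": 0.08}, {"x": 0, "y": -0.008, "z": 0, "wx": 0, "wy": 0, "wz": 0.1}, {"x": 0, "y": -0.008, "z": 0, "wx": 0, "wy": 0, "wz": 0.12}]'

```text
t: 16.7
eef_pos: [0.6646, -0.1224, 0.0454]
tool_rot: [0.0, 0.64, 0.769, -0.001]
contact_force: [-1.8, -1.3, -0.2]
gripper_width: 0.117
```

```bash
python3 go.py .667 -.1186 .045 176.7
```

```text
t 16.70 p [ 0.6646 -0.1224  0.0454] yaw 100.5 q [-0.34  0.78  0.64  1.71 -0.6   0.85  0.75] F [-1.8 -1.3 -0.2] M [-0.15  0.13  0.09] w 0.117
shift [0.0166 0.0154 0.0022] turn [-8.000e-04  4.000e-04 -4.236e-01]
```

>>> jog_arm --plan '[{"x": 0, "y": -0.003, "z": 0, "wx": 0, "wy": 0, "wz": 0.015}, {"x": 0, "y": -0.003, "z": 0, "wx": 0, "wy": 0, "wz": 0.03}, {"x": 0, "y": -0.003, "z": 0, "wx": 0, "wy": 0, "wz": 0.045}, {"x": 0, "y": -0.003, "z": 0, "wx": 0, "wy": 0, "wz": 0.06}, {"x": 0, "y": -0.003, "z": 0, "wx": 0, "wy": 0, "wz": 0.075}]'

```text
t: 17.12
eef_pos: [0.6636, -0.1225, 0.0454]
tool_rot: [0.0, 0.726, 0.687, -0.001]
contact_force: [-2.7, -0.9, 1.6]
gripper_width: 0.117
```

```bash
python3 go.py .667 -.1186 .045 176.7
```

```text
t 17.12 p [ 0.6636 -0.1225  0.0454] yaw 86.8 q [-0.38  0.8   0.7   1.72 -0.65  0.87  0.56] F [-2.7 -0.9  1.6] M [-0.25  0.35  0.17] w 0.117
shift [0.0204 0.0157 0.0022] turn [-9.000e-04  3.000e-04 -4.992e-01]
```

>>> jog_arm --plan '[{"x": 0, "y": -0.003, "z": 0, "wx": 0, "wy": 0, "wz": 0.01}, {"x": 0, "y": -0.003, "z": 0, "wx": 0, "wy": 0, "wz": 0.02}, {"x": 0, "y": -0.003, "z": 0, "wx": 0, "wy": 0, "wz": 0.03}]'

```text
t: 17.37
eef_pos: [0.6632, -0.1225, 0.0455]
tool_rot: [0.001, 0.758, 0.652, -0.001]
contact_force: [-0.3, -1.4, 0.3]
gripper_width: 0.114
```

```bash
python3 go.py .667 -.1186 .045 176.7
```

```text
t 17.37 p [ 0.6632 -0.1225  0.0455] yaw 81.4 q [-0.39  0.81  0.73  1.72 -0.67  0.88  0.48] F [-0.3 -1.4  0.3] M [-0.34 -0.11  0.06] w 0.114
shift [0.0221 0.0157 0.0023] turn [-8.000e-04  5.000e-04 -5.296e-01]
```

>>> jog_arm --plan '[{"x": 0, "y": -0.002, "z": 0, "wx": 0, "wy": 0, "wz": 0.01}, {"x": 0, "y": -0.002, "z": 0, "wx": 0, "wy": 0, "wz": 0.02}, {"x": 0, "y": -0.002, "z": 0, "wx": 0, "wy": 0, "wz": 0.03}]'

```text
t: 17.62
eef_pos: [0.6629, -0.1224, 0.0455]
tool_rot: [0.001, 0.789, 0.615, -0.001]
contact_force: [-0.8, -1.5, 0.6]
gripper_width: 0.111
```

```bash
python3 go.py .667 -.1186 .045 176.7
```

```text
t 17.62 p [ 0.6629 -0.1224  0.0455] yaw 75.9 q [-0.4   0.82  0.75  1.72 -0.7   0.88  0.4 ] F [-0.8 -1.5  0.6] M [-0.34  0.09  0.11] w 0.111
shift [0.0234 0.0154 0.0024] turn [-0.0008  0.0006 -0.56  ]
```

>>> jog_arm --plan '[{"x": 0, "y": 0, "z": 0, "wx": 0, "wy": 0, "wz": 0.01}, {"x": 0, "y": 0, "z": 0, "wx": 0, "wy": 0, "wz": 0.02}, {"x": 0, "y": 0, "z": 0, "wx": 0, "wy": 0, "wz": 0.03}, {"x": 0, "y": 0, "z": 0, "wx": 0, "wy": 0, "wz": 0.04}]'

```text
t: 17.95
eef_pos: [0.6624, -0.1223, 0.0455]
tool_rot: [0.001, 0.826, 0.564, -0.001]
contact_force: [-2.8, -1.1, 1.6]
gripper_width: 0.115
```

```bash
cat > mz.py <<'E'
from h import *
L=[]
for i in range(5):
    p,r,o=tool(); L.append(o['torque'][2]); 
    if i<4: cams.read_camera('side')
m=r.as_matrix(); y=np.degrees(np.arctan2(m[1,0],m[0,0]))
print('t %.2f yaw %.1f joint~%.2f'%(o['t'],y,np.radians(176.7-y)-.09),'p',p.round(4),'F',np.round(o['contact_force'],1),'Mz',np.round(L,3),'q7 %.2f w %.3f'%(o['q'][6],o['gripper_width']))
E
python3 mz.py
```

```text
t 18.15 yaw 68.7 joint~1.79 p [ 0.6624 -0.1223  0.0455] F [-3.1  0.8  2.9] Mz [ 0.163  0.027 -0.061 -0.058 -0.053] q7 0.30 w 0.117
```

>>> jog_arm --plan '[{"x": 0, "y": -0.003, "z": 0, "wx": 0, "wy": 0, "wz": 0.01}, {"x": 0, "y": -0.003, "z": 0, "wx": 0, "wy": 0, "wz": 0.02}, {"x": 0, "y": -0.003, "z": 0, "wx": 0, "wy": 0, "wz": 0.03}]'

```text
t: 18.4
eef_pos: [0.662, -0.1221, 0.0455]
tool_rot: [0.001, 0.851, 0.525, -0.001]
contact_force: [-1.7, -0.3, 1.0]
gripper_width: 0.112
```

```bash
sed -i 's/range(5)/range(1)/' mz.py; python3 mz.py
```

```text
t 18.40 yaw 63.3 joint~1.89 p [ 0.662  -0.1221  0.0455] F [-1.7 -0.3  1. ] Mz [0.146] q7 0.22 w 0.112
```

>>> jog_arm --plan '[{"x": 0, "y": -0.003, "z": 0, "wx": 0, "wy": 0, "wz": 0.01}, {"x": 0, "y": -0.003, "z": 0, "wx": 0, "wy": 0, "wz": 0.02}]'

```text
t: 18.62
eef_pos: [0.6618, -0.122, 0.0455]
tool_rot: [0.001, 0.868, 0.497, -0.001]
contact_force: [-1.0, -1.2, -0.0]
gripper_width: 0.117
```

```bash
python3 mz.py
```

```text
t 18.62 yaw 59.6 joint~1.95 p [ 0.6618 -0.122   0.0455] F [-1.  -1.2 -0. ] Mz [0.199] q7 0.17 w 0.117
```

>>> jog_arm --plan '[{"x": 0, "y": -0.002, "z": 0, "wx": 0, "wy": 0, "wz": 0.01}, {"x": 0, "y": -0.002, "z": 0, "wx": 0, "wy": 0, "wz": 0.02}, {"x": 0, "y": -0.002, "z": 0, "wx": 0, "wy": 0, "wz": 0.025}]'

```text
t: 18.92
eef_pos: [0.6615, -0.1218, 0.0455]
tool_rot: [0.001, 0.887, 0.462, -0.001]
contact_force: [-0.8, -2.1, 1.2]
gripper_width: 0.115
```

```bash
python3 mz.py
```

```text
t 18.92 yaw 55.1 joint~2.03 p [ 0.6615 -0.1218  0.0455] F [-0.8 -2.1  1.2] Mz [0.211] q7 0.10 w 0.115
```

>>> jog_arm --plan '[{"x": 0, "y": -0.001, "z": 0, "wx": 0, "wy": 0, "wz": 0.01}, {"x": 0, "y": -0.001, "z": 0, "wx": 0, "wy": 0, "wz": 0.02}]'

```text
t: 19.13
eef_pos: [0.6613, -0.1217, 0.0455]
tool_rot: [0.001, 0.901, 0.434, -0.001]
contact_force: [-1.9, -1.4, 1.2]
gripper_width: 0.117
```

```bash
python3 mz.py
```

```text
t 19.13 yaw 51.5 joint~2.10 p [ 0.6613 -0.1217  0.0455] F [-1.9 -1.4  1.2] Mz [0.178] q7 0.05 w 0.117
```

>>> jog_arm --plan '[{"x": 0, "y": -0.001, "z": 0, "wx": 0, "wy": 0, "wz": 0.01}, {"x": 0, "y": -0.001, "z": 0, "wx": 0, "wy": 0, "wz": 0.02}, {"x": 0, "y": -0.001, "z": 0, "wx": 0, "wy": 0, "wz": 0.025}]'

```text
t: 19.43
eef_pos: [0.6611, -0.1215, 0.0455]
tool_rot: [0.001, 0.918, 0.398, -0.001]
contact_force: [-2.2, -0.7, 0.7]
gripper_width: 0.115
```

```bash
python3 mz.py
```

```text
t 19.43 yaw 46.9 joint~2.18 p [ 0.6611 -0.1215  0.0455] F [-2.2 -0.7  0.7] Mz [0.175] q7 -0.02 w 0.115
```

>>> jog_arm --plan '[{"x": 0, "y": -0.001, "z": 0, "wx": 0, "wy": 0, "wz": 0.01}, {"x": 0, "y": -0.001, "z": 0, "wx": 0, "wy": 0, "wz": 0.02}, {"x": 0, "y": -0.001, "z": 0, "wx": 0, "wy": 0, "wz": 0.025}]'

```text
t: 19.73
eef_pos: [0.6609, -0.1213, 0.0455]
tool_rot: [0.001, 0.932, 0.361, -0.001]
contact_force: [-1.0, -0.9, 1.7]
gripper_width: 0.115
```

```bash
python3 mz.py
```

```text
t 19.73 yaw 42.4 joint~2.25 p [ 0.6609 -0.1213  0.0455] F [-1.  -0.9  1.7] Mz [0.2] q7 -0.08 w 0.115
```

>>> jog_arm --plan '[{"x": 0, "y": -0.001, "z": 0, "wx": 0, "wy": 0, "wz": 0.01}, {"x": 0, "y": -0.001, "z": 0, "wx": 0, "wy": 0, "wz": 0.02}]'

```text
t: 19.95
eef_pos: [0.6607, -0.1211, 0.0455]
tool_rot: [0.001, 0.943, 0.332, -0.001]
contact_force: [-1.5, -1.0, 1.8]
gripper_width: 0.109
```

```bash
python3 mz.py
```

```text
t 19.95 yaw 38.8 joint~2.32 p [ 0.6607 -0.1211  0.0455] F [-1.5 -1.   1.8] Mz [0.248] q7 -0.14 w 0.109
```

>>> jog_arm --plan '[{"x": 0, "y": -0.001, "z": 0, "wx": 0, "wy": 0, "wz": 0.007}, {"x": 0, "y": -0.001, "z": 0, "wx": 0, "wy": 0, "wz": 0.014}]'

```text
t: 20.17
eef_pos: [0.6606, -0.1209, 0.0455]
tool_rot: [0.001, 0.951, 0.31, -0.001]
contact_force: [-1.2, -1.8, 1.8]
gripper_width: 0.113
```

```bash
python3 mz.py
```

```text
t 20.17 yaw 36.1 joint~2.36 p [ 0.6606 -0.1209  0.0455] F [-1.2 -1.8  1.8] Mz [0.161] q7 -0.18 w 0.113
```

>>> jog_arm --plan '[{"x": 0, "y": -0.001, "z": 0, "wx": 0, "wy": 0, "wz": 0.01}, {"x": 0, "y": -0.001, "z": 0, "wx": 0, "wy": 0, "wz": 0.02}]'

```text
t: 20.38
eef_pos: [0.6604, -0.1207, 0.0455]
tool_rot: [0.001, 0.96, 0.279, -0.001]
contact_force: [-1.8, -1.3, 1.3]
gripper_width: 0.116
```

```bash
python3 mz.py
```

```text
t 20.38 yaw 32.3 joint~2.43 p [ 0.6604 -0.1207  0.0455] F [-1.8 -1.3  1.3] Mz [0.241] q7 -0.23 w 0.116
```

>>> jog_arm --plan '[{"x": 0, "y": -0.001, "z": 0, "wx": 0, "wy": 0, "wz": 0.01}, {"x": 0, "y": -0.001, "z": 0, "wx": 0, "wy": 0, "wz": 0.02}]'

```text
t: 20.6
eef_pos: [0.6603, -0.1205, 0.0455]
tool_rot: [0.001, 0.969, 0.247, -0.001]
contact_force: [-0.8, -1.2, 2.9]
gripper_width: 0.115
```

```bash
python3 mz.py
```

```text
t 20.60 yaw 28.6 joint~2.49 p [ 0.6603 -0.1205  0.0455] F [-0.8 -1.2  2.9] Mz [0.21] q7 -0.29 w 0.115
```

>>> jog_arm --plan '[{"x": 0, "y": -0.001, "z": 0, "wx": 0, "wy": 0, "wz": 0.01}, {"x": 0, "y": -0.001, "z": 0, "wx": 0, "wy": 0, "wz": 0.018}]'

```text
t: 20.82
eef_pos: [0.6602, -0.1203, 0.0455]
tool_rot: [0.001, 0.976, 0.219, -0.001]
contact_force: [-2.4, -0.8, 1.5]
gripper_width: 0.113
```

```bash
python3 mz.py
```

```text
t 20.82 yaw 25.3 joint~2.55 p [ 0.6602 -0.1203  0.0455] F [-2.4 -0.8  1.5] Mz [0.275] q7 -0.34 w 0.113
```

>>> jog_arm --plan '[{"x": 0, "y": -0.001, "z": 0, "wx": 0, "wy": 0, "wz": 0.007}, {"x": 0, "y": -0.001, "z": 0, "wx": 0, "wy": 0, "wz": 0.012}]'

```text
t: 21.03
eef_pos: [0.6601, -0.1202, 0.0455]
tool_rot: [0.001, 0.98, 0.199, -0.001]
contact_force: [-1.2, -1.2, 1.6]
gripper_width: 0.112
```

```bash
python3 mz.py
```

```text
t 21.03 yaw 23.0 joint~2.59 p [ 0.6601 -0.1202  0.0455] F [-1.2 -1.2  1.6] Mz [0.248] q7 -0.37 w 0.112
```

>>> jog_arm --plan '[{"x": 0, "y": -0.001, "z": 0, "wx": 0, "wy": 0, "wz": 0.007}, {"x": 0, "y": -0.001, "z": 0, "wx": 0, "wy": 0, "wz": 0.012}]'

```text
t: 21.25
eef_pos: [0.66, -0.12, 0.0455]
tool_rot: [0.001, 0.984, 0.179, -0.001]
contact_force: [-0.9, -0.9, 1.5]
gripper_width: 0.111
```

```bash
python3 mz.py
```

```text
t 21.25 yaw 20.7 joint~2.63 p [ 0.66   -0.12    0.0455] F [-0.9 -0.9  1.5] Mz [0.269] q7 -0.41 w 0.111
```

>>> jog_arm --plan '[{"x": 0, "y": -0.001, "z": 0, "wx": 0, "wy": 0, "wz": 0.007}, {"x": 0, "y": -0.001, "z": 0, "wx": 0, "wy": 0, "wz": 0.012}]'

```text
t: 21.47
eef_pos: [0.66, -0.1199, 0.0455]
tool_rot: [0.002, 0.987, 0.16, -0.001]
contact_force: [-1.4, -0.8, 1.1]
gripper_width: 0.116
```

```bash
python3 mz.py
```

```text
t 21.47 yaw 18.4 joint~2.67 p [ 0.66   -0.1199  0.0455] F [-1.4 -0.8  1.1] Mz [0.268] q7 -0.44 w 0.116
```

>>> jog_arm --plan '[{"x": 0, "y": -0.001, "z": 0, "wx": 0, "wy": 0, "wz": 0.007}, {"x": 0, "y": -0.001, "z": 0, "wx": 0, "wy": 0, "wz": 0.012}]'

```text
t: 21.68
eef_pos: [0.6599, -0.1197, 0.0455]
tool_rot: [0.002, 0.99, 0.14, -0.001]
contact_force: [-0.7, -2.0, 1.8]
gripper_width: 0.114
```

```bash
python3 mz.py
python3 - <<'E'
from h import *
for n in('scene','side'):
    snap(n,n+'9.png')
b=cv2.imread('pics/scene9.png')[150:270,190:370]; s=cv2.imread('pics/side9.png')[140:260,190:370]
cv2.imwrite('pics/m9.png',np.hstack([cv2.resize(b,(400,267),interpolation=2),cv2.resize(s,(400,267),interpolation=2)]))
E
python3 mz.py
```

```text
t 21.68 yaw 16.1 joint~2.71 p [ 0.6599 -0.1197  0.0455] F [-0.7 -2.   1.8] Mz [0.36] q7 -0.48 w 0.114
t 21.83 yaw 16.1 joint~2.71 p [ 0.6599 -0.1197  0.0455] F [-1.4 -2.   0.7] Mz [0.067] q7 -0.48 w 0.113
```

>>> jog_arm --plan '[{"x": 0, "y": -0.001, "z": 0, "wx": 0, "wy": 0, "wz": 0.003}, {"x": 0, "y": -0.001, "z": 0, "wx": 0, "wy": 0, "wz": 0.005}]'

```text
t: 22.05
eef_pos: [0.6599, -0.1197, 0.0455]
tool_rot: [0.002, 0.991, 0.132, -0.001]
contact_force: [-1.0, -2.2, 0.9]
gripper_width: 0.113
```

```bash
python3 mz.py
```

```text
t 22.05 yaw 15.2 joint~2.73 p [ 0.6599 -0.1197  0.0455] F [-1.  -2.2  0.9] Mz [0.293] q7 -0.49 w 0.113
```

>>> jog_arm --plan '[{"x": 0, "y": -0.001, "z": 0, "wx": 0, "wy": 0, "wz": 0.004}, {"x": 0, "y": -0.001, "z": 0, "wx": 0, "wy": 0, "wz": 0.008}]'

```text
t: 22.27
eef_pos: [0.6598, -0.1196, 0.0455]
tool_rot: [0.002, 0.993, 0.119, -0.001]
contact_force: [-0.6, -2.9, 0.8]
gripper_width: 0.115
```

```bash
python3 mz.py
```

```text
t 22.27 yaw 13.7 joint~2.75 p [ 0.6598 -0.1196  0.0455] F [-0.6 -2.9  0.8] Mz [0.315] q7 -0.51 w 0.115
```

>>> jog_arm --plan '[{"x": 0, "y": -0.001, "z": 0, "wx": 0, "wy": 0, "wz": 0.006}, {"x": 0, "y": -0.001, "z": 0, "wx": 0, "wy": 0, "wz": 0.012}]'

```text
t: 22.48
eef_pos: [0.6598, -0.1194, 0.0455]
tool_rot: [0.002, 0.995, 0.099, -0.001]
contact_force: [-0.9, -2.4, 1.0]
gripper_width: 0.113
```

```bash
python3 mz.py
```

```text
t 22.48 yaw 11.4 joint~2.79 p [ 0.6598 -0.1194  0.0455] F [-0.9 -2.4  1. ] Mz [0.437] q7 -0.55 w 0.113
```

>>> jog_arm --plan '[{"x": 0, "y": 0, "z": 0, "wx": 0, "wy": 0, "wz": 0}, {"x": 0, "y": 0, "z": 0, "wx": 0, "wy": 0, "wz": 0}, {"x": 0, "y": 0, "z": 0, "wx": 0, "wy": 0, "wz": 0}, {"x": 0, "y": 0, "z": 0, "wx": 0, "wy": 0, "wz": 0}, {"x": 0, "y": 0, "z": -0.05, "wx": 0, "wy": 0, "wz": 0}, {"x": 0, "y": 0, "z": -0.2, "wx": 0, "wy": 0, "wz": 0}, {"x": 0, "y": 0, "z": -0.4, "wx": 0, "wy": 0, "wz": 0}, {"x": 0, "y": 0, "z": -0.6, "wx": 0, "wy": 0, "wz": 0}, {"x": 0, "y": 0, "z": -0.8, "wx": 0, "wy": 0, "wz": 0}, {"x": 0.15, "y": 0, "z": -0.8, "wx": 0, "wy": 0, "wz": 0}, {"x": 0.3, "y": 0, "z": -0.8, "wx": 0, "wy": 0, "wz": 0}, {"x": 0.3, "y": 0, "z": -0.8, "wx": 0, "wy": 0, "wz": 0}]' --hand 0

```text
t: 23.53
eef_pos: [0.7237, -0.1037, 0.2067]
tool_rot: [0.002, 0.995, 0.102, 0.001]
contact_force: [-1.0, 1.1, -0.8]
gripper_width: 0.499
```

```bash
python3 mz.py; python3 -c "
from h import *
snap('wrist','w10.png');snap('scene','s10.png')
a=cv2.imread('pics/w10.png');b=cv2.imread('pics/s10.png')[150:270,190:370]
cv2.imwrite('pics/m10.png',np.vstack([a[:380],cv2.resize(b,(560,373))])[:600] if 0 else np.hstack([cv2.resize(a,(500,375)),cv2.resize(b,(300,200)).repeat(1,0) if 0 else np.vstack([cv2.resize(b,(300,200),interpolation=2),np.zeros((175,300,3),np.uint8)])]))"
```

```text
t 23.53 yaw 11.7 joint~2.79 p [ 0.7237 -0.1037  0.2067] F [-1.   1.1 -0.8] Mz [0.012] q7 -0.72 w 0.499
```

View pics/m10.png

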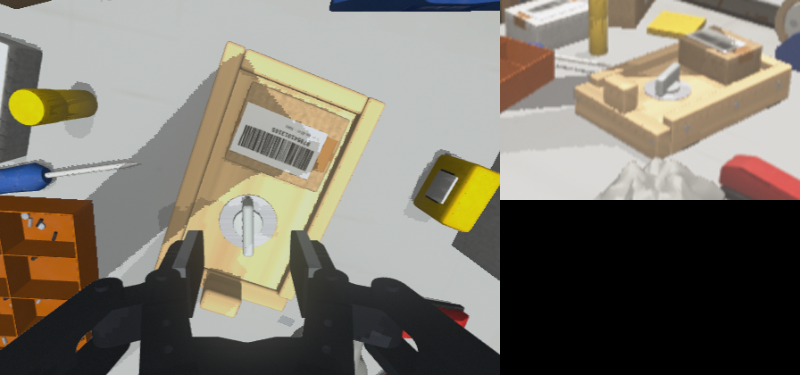

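The wrist and scene pictures show the rail closed flush on the edge with no gap. The wing has turned and sits intact, the carton is where it was, and the gripper is clear.

```bash
python3 -c "
from station import bot
print(bot.hand_in())"
```

```text
the job is handed in; nothing more can be done
None
```

The rail is back on the tray and the cam is tight. I handed the job in at about 23.5 s of the 72 s allowed.

**Rail:** I gripped the rail by its tab and turned it about 48° to line up with the tray. The stud went into the slot, and a push of about 6 N took the rail up to the buffers before I let go.

**Cam:** I gripped the wing and turned it clockwise in small steps.
- The torque was about 0.1 Nm while free and 0.15 to 0.25 Nm against the buffers.
- It then rose through about 0.3 Nm to 0.44 Nm at a cam angle of about 2.8 rad, where I stopped.

**Last checks:** After I released and raised the arm, the pictures showed the rail flush with the edge along its visible length and the carton where it had been. The gripper was touching nothing and the moment reading was back to about zero.

**Less certain:** Single torque readings scatter by about 0.03 to 0.05 Nm. The last one was a little above the 0.3 to 0.4 Nm band, and I estimate the true value at about 0.4 Nm, below the 0.55 Nm that breaks the cam. The wrist-camera estimates of the cam axis disagreed by several millimetres along the tray, so I corrected sideways by the felt force while turning.

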